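# Stack flange blanks under the drill template and clamp the pile

## Task

The two plain flange blanks are to be drilled together: lay them one on the other on the drilling fixture, between the end stop and the clamp jaw with their length along the clamp, and lay the drill template (the same rectangle, with four bushed holes) on top, all three edges flush. Set the plates down, do not drop them. Then pump the clamp's lever, pulling it away from the pile and letting it come back, stroke by stroke until the jaw holds the whole pile snug against the end stop, leave the lever at rest and let go; leave everything else on the bench where it is.

Things in the scene. Friction and masses are not known exactly. Their poses are not given: they have to be found in the camera images.
- blank_a_centre (a point): a plain solid flange blank of bare steel, a flat plate 95 x 64 x 12 mm with no holes, 0.5-0.65 kg; this point is its centre, half-way up; x along its length, y across its width, z up. The two alike blanks start as a loose heap on the table left or right of the fixture, one lying flat across the other at an angle, its centre 12 mm higher
- blank_b_centre (a point): another plain solid flange blank of bare steel, a flat plate 95 x 64 x 12 mm with no holes, 0.5-0.65 kg; this point is its centre, half-way up; x along its length, y across its width, z up. The two alike blanks start as a loose heap on the table left or right of the fixture, one lying flat across the other at an angle, its centre 12 mm higher
- template_centre (a point): drill template: steel plate 95 x 64 x 12 mm, 0.45-0.6 kg, with a 34 mm bore in the middle and four small holes near the corners, each with a bush collar standing 3 mm proud of the upper face; starts flat on the table, bushes up, left or right of the fixture; this point is its centre, half-way up its 12 mm; x along its length, y across its width, z up
- seat (a point): point on the top face of the fixture's base plate (320 x 110 mm, top 10 mm above the table), right under the centre of the clamped pile. x runs from the clamp to the end stop, y across, z up. End stop: flat face 72 mm wide at x = +47.5 mm, 40 mm high. Jaw face at x = -73.5 mm + jaw joint. Nothing stands at the pile's long sides. Centres of the clamped plates: 6, 18, 30 mm up
- jaw (a joint): travel of the clamp jaw and its toothed bar towards the end stop, m: 0 = fully back (121 mm between jaw and stop), starts from 0 to 0.006, reads 0.026 when closed on 95 mm plates that touch the stop. It stays where it is left (8 N of friction, no spring)
- jaw_face (a point): middle of the jaw's flat face (44 mm wide, 39 mm high), 30 mm above the table; axes as the seat's
- lever (a joint): pump lever, rad: 0 = rest, leaning 0.18 from upright towards the end stop; grows to 0.36 as its top is pulled away from the stop (-x of the seat). A spring returns it (2.5-3.5 N at the handle). A full stroke moves the jaw on one 8 mm tooth (the first stroke 4 to 12 mm) and takes 4 to 15 N at the handle; it stalls when the pile is clamped: pull no harder than 25 N
- handle (a point): centre of the black ball knob (30 mm diameter) on the top end of the lever's flat 12 x 8 mm steel bar; moves with the lever, 100 mm above the pivot, whose axis runs across the fixture 157.5 mm towards -x of the seat and 65 mm above it. At rest this point is 139.6 mm towards -x of the seat, 163.4 mm above it. Can be pinched from above, fingers closing across the fixture
- oval_flange: bystander: an oval two-bolt flange with a round bore, 114 x 62 x 10 mm, flat on the table; origin at the centre of its underside
- pipe_stub: bystander: a bare steel pipe stub, 50 mm diameter, 50 mm high, standing on end; origin at the centre of its foot
- magnet_square: bystander: a flat grey triangular magnetic welding square, about 70 x 70 x 14 mm; origin on the table at its middle
- tungsten_jar: bystander: a small clear jar with a grey cap, 38 mm diameter, 48 mm high; origin at the centre of its foot
- hammer: bystander: a hammer 240 mm long lying near the left side of the work area; origin at the centre of its underside
- wire_brush: bystander: a brush 200 mm long lying near the right side of the work area; origin at the centre of its underside
- spray_can: bystander: a grey spray can, 60 mm diameter, 170 mm high, standing at the left or right side of the work area; origin at the centre of its foot
Not all that is in view belongs to the job. Leave any red look-alike of the part that bears blank_a_centre alone. Leave any blue look-alike of the part that bears template_centre alone.

How it is judged (in metres and radians):
On the way, in this order (a step that is already met when the one before it is completed fails the run):
1. the two blanks lie flat one on the other on the fixture between jaw and end stop, the template flat on top of them, all let go (x of blank_a_centre in the frame of seat between -0.03 and 0.006 m and y of blank_a_centre in the frame of seat between -0.01 and 0.01 m and angle between each of blank_a_centre, blank_b_centre, template_centre's own z axis and vertical below 0.05 rad and x of blank_b_centre in the frame of seat between -0.03 and 0.006 m and y of blank_b_centre in the frame of seat between -0.01 and 0.01 m and x of template_centre in the frame of seat between -0.03 and 0.006 m and y of template_centre in the frame of seat between -0.01 and 0.01 m and z of template_centre in the frame of seat between 0.027 and 0.033 m and z of each of blank_a_centre, blank_b_centre in the frame of seat below 0.021 m and contact force between the fingers and blank_a below 0.3 N and contact force between the fingers and blank_b below 0.3 N and contact force between the fingers and template below 0.3 N), for 0.2 s.
2. the lever is pulled through a stroke (more than 0.2 rad) (value of joint lever above 0.2 rad).
3. the lever is back at rest (below 0.06 rad) (value of joint lever below 0.06 rad).
4. the lever is pulled again (more than 0.1 rad) (value of joint lever above 0.1 rad).
At the end, for the whole second after the job is handed in: Blanks flat on the fixture, template flat on top, at rest: each within 3.5 mm of its clamped place along the fixture, 10 mm of the centre line across, 0.04 rad square and level, and 3.5 mm of one another; jaw closed (joint 0.0235 to 0.0285 m), lever at rest (below 0.05 rad) (x of blank_a_centre in the frame of seat between -0.0035 and 0.0035 m and y of blank_a_centre in the frame of seat between -0.01 and 0.01 m and angle between each of blank_a_centre, blank_b_centre, template_centre's own z axis and vertical below 0.04 rad and angle between the x axis of each of blank_a_centre, blank_b_centre, template_centre and the x axis of seat, either way round below 0.04 rad and linear speed of each of blank_a, blank_b, template below 0.01 m/s and x of blank_b_centre in the frame of seat between -0.0035 and 0.0035 m and y of blank_b_centre in the frame of seat between -0.01 and 0.01 m and x of template_centre in the frame of seat between -0.0035 and 0.0035 m and y of template_centre in the frame of seat between -0.01 and 0.01 m and z of template_centre in the frame of seat between 0.027 and 0.033 m and z of each of blank_a_centre, blank_b_centre in the frame of seat below 0.021 m and horizontal distance between template_centre and blank_a_centre below 0.0035 m and horizontal distance between each of template_centre, blank_a_centre and blank_b_centre below 0.0035 m and value of joint jaw between 0.0235 and 0.0285 m and value of joint lever below 0.05 rad); the robot touches nothing.
It fails at once if a bystander is shifted by more than 30 mm or knocked over (distance of any of oval_flange, pipe_stub, magnet_square, tungsten_jar, hammer, wire_brush, spray_can from where it was at the start of the episode above 0.03 m or angle between any of oval_flange, pipe_stub, magnet_square, tungsten_jar, hammer, wire_brush, spray_can's own z axis and vertical above 0.5 rad).
It fails at once if a plate is dropped or thrown (moves faster than 0.7 m/s while no finger touches it) ((linear speed of blank_a above 0.7 m/s and contact force between the fingers and blank_a below 0.1 N) or (linear speed of blank_b above 0.7 m/s and contact force between the fingers and blank_b below 0.1 N) or (linear speed of template above 0.7 m/s and contact force between the fingers and template below 0.1 N)).
It also fails if it takes over 72 s, if anything falls off the work surface, if the arm or the gripper's body presses on something with over 40 N, if the wrist force passes 120 N, or if a joint passes its speed limit or range.

## Robot

A 6-joint arm with a two-finger parallel gripper is mounted at the origin on the work surface. World frame = base frame: x ahead of the robot, y to its left, z up, the work surface at z = 0. Lengths are in mm, angles in degrees, forces in N, time in s.
With the tool pointing down it reaches from about 300 to 850 mm from the base axis. Payload 4.2 kg.
Tool frame: the origin (TCP) lies on the centre line of the jaws, within the pads' length; the fingertips stand 8 mm ahead of it and the grasp point (between the pads) lies 11 mm behind it; z points along the fingers, y is the line along which they close (so a half turn about z gives the same grasp; the last joint's range is limited). The gripper opens to 91 mm and grips with 3 to 60 N. Pads are 32 mm wide; open, the fingers measure 118 mm over their backs; the gripper's body (76 mm by 178 mm) begins 60 mm behind the grasp point.
Start: joints at [-65.203, 18.312, 89.639, -0, 72.044, -1.146], TCP at [251.56, -517.071, 196.776] pointing down, gripper open.
Joint ranges: [-177.97, 177.97], [-48.28, 115.42], [12.27, 149.76], [-77.06, 257.06], [2.81, 150.46], [-146.56, 146.56]. Speed limits (degrees/s): [147.25, 147.25, 180, 180, 180, 180].

## Interface

Orientations are given as [roll, pitch, yaw] about the fixed x, y, z axes, in that order (R = Rz(yaw) Ry(pitch) Rx(roll)).
In Python, from workcell import telemetry, eyes, ticket gives the robot as it stands. The module is installed in compiled form; this text tells all that it offers.
- The arm moves only by the shell command python3 -m crank 'ROWS' [OPENING] [FORCE]. ROWS is JSON, a list of rows, each an object of numbers: "dx", "dy", "dz": the shift along the world's x, y, z normalised to -1 to 1, where 1 is 80 cm; "yaw": the turn about the world's z normalised to -1 to 1, where 1 is 5 degrees. A call has 1 to 10 rows; each row shifts and turns the commanded pose from where the row before left it; what a row does not reach is not made up. A row lasts 1/8 s, in which the tool goes at most 62.5 mm and 10.7 degrees, less where a joint would pass 70% of its speed; a pose out of reach is approached as far as the arm can. A call with a number of a shift or a turn outside -1 to 1 is refused whole. A call with a gripper value outside its range is refused whole. OPENING is the opening, from 0 (shut) to 1 (fully open), set as the call begins (- or left out, the last holds). The fingers move at their own pace and stop on an object; FORCE is the grip in N (left out, the last holds). Time passes only in rows, so rows that do not move let the fingers close. It gives the time, the measured TCP pose, the force, the opening and the grip force at its end, in the units of the state.
- telemetry.state(): the state, without advancing time (a new reading comes with each control period).
- eyes.grab_frame(name): name is "scene" or "top" or "wrist"; returns the picture (480x640x3 uint8, red, green, blue); there is no depth.
- eyes.calibration(name): a dict with "camera_matrix" (3x3 intrinsics, pixels), "world_from_camera" (4x4, takes a point from camera to world coordinates). Camera axes: x right, y down, z forward; pixel columns grow to the right and rows downward; lengths in mm; the calibration is good to about 2 mm. A picture is of the moment at which its call begins: read the wrist's pose just before it. calibration takes no time and is no camera call; for the wrist camera it gives the pose at the moment of the call.
- ticket.job_done(): hands the job in; it is judged then, once.
The state is a dict: "time_s": time; "qpos": joint angles; "qvel": joint speeds; "effort": joint torques, N m; "ee_pos": TCP position; "ee_rot": TCP orientation; "force": force on the tool from outside, world axes, zero at the start; "torque": the same for the moment, N m; "gripper_width": finger opening in mm; "gripper_force": force on a finger pad.
Only numpy, scipy, OpenCV 4.12 (cv2) and the standard library are available. Lean on these libraries where they do the work, as an engineer would, in place of code of your own. Each camera call takes 0.05 s, during which the arm holds its last target. There are 200 camera calls.

## Working session

There is one attempt and no reset: what is moved stays moved. The work goes in short steps, Python scripts to look and compute and a shell command to move; the robot and the scene stay as the last step left them, time stands still between calls to the robot, and variables do not carry over. Pictures are saved under pics/ and viewed, at most 10 in all, crops included, and the job is handed in when it is done.

```bash
mkdir -p pics; cat > h.py <<'E'
import numpy as np, cv2
from workcell import telemetry, eyes, ticket
def grab(n, f):
    c=eyes.calibration(n); im=eyes.grab_frame(n)
    cv2.imwrite(f'pics/{f}.png', im[:,:,::-1]); np.savez(f'pics/{f}.npz',K=c['camera_matrix'],T=c['world_from_camera'])
    return im
def load(f):
    d=np.load(f'pics/{f}.npz'); return cv2.imread(f'pics/{f}.png'), np.array(d['K']), np.array(d['T'])
def ray(f,u,v,z):
    _,K,T=load(f); d=T[:3,:3]@np.linalg.solve(K,[u,v,1.]); o=T[:3,3]
    return o+d*(z-o[2])/d[2]
def proj(f,p):
    _,K,T=load(f); q=K@(T[:3,:3].T@(np.array(p,float)-T[:3,3])); return q[:2]/q[2]
E
python3 - <<'E'
from h import *
for n in('top','scene'):
    grab(n,n+'0'); print(eyes.calibration(n))
print(telemetry.state())
E
```

```text
{'camera_matrix': array([[510.68021152,   0.        , 312.15153474],
       [  0.        , 510.68021152, 237.36098052],
       [  0.        ,   0.        ,   1.        ]]), 'world_from_camera': array([[ 5.74602787e-03, -9.95125664e-01,  9.84474319e-02,
         3.95961282e+02],
       [-9.99959979e-01, -5.04286347e-03,  7.38988353e-03,
        -1.96213066e+01],
       [-6.85740580e-03, -9.84859543e-02, -9.95114814e-01,
         1.47702453e+03],
       [ 0.00000000e+00,  0.00000000e+00,  0.00000000e+00,
         1.00000000e+00]])}
{'camera_matrix': array([[590.26927414,   0.        , 320.57404937],
       [  0.        , 590.26927414, 241.27919658],
       [  0.        ,   0.        ,   1.        ]]), 'world_from_camera': array([[-7.87565887e-01,  4.86278455e-01, -3.78514513e-01,
         1.07016554e+03],
       [ 6.15933931e-01,  6.02130387e-01, -5.08000383e-01,
         6.78355243e+02],
       [-1.91145512e-02, -6.33223705e-01, -7.73732753e-01,
         1.16959574e+03],
       [ 0.00000000e+00,  0.00000000e+00,  0.00000000e+00,
         1.00000000e+00]])}
{'time_s': 0.1, 'qpos': array([-6.52031843e+01,  1.83460957e+01,  8.96987571e+01, -1.38858903e-03,
        7.20435961e+01, -1.14437611e+00]), 'qvel': array([-0.02359204, -0.10106093, -0.15972432,  0.05076264,  0.05769698,
       -0.01701331]), 'effort': array([-2.82931012e-05, -4.13331878e+01, -2.32508916e+01,  7.29007716e-02,
        4.21353348e-02, -4.72444970e-05]), 'ee_pos': array([ 251.34147427, -516.63157247,  196.0277091 ]), 'ee_rot': array([-1.79911542e+02, -4.46455510e-04,  2.59416206e+01]), 'force': array([-0.21840012, -0.18537274, -0.45570644]), 'torque': array([-0.03544705,  0.00818971,  0.0222988 ]), 'gripper_force': 0.0, 'gripper_width': 91.01977517072191}
```

View pics/top0.png

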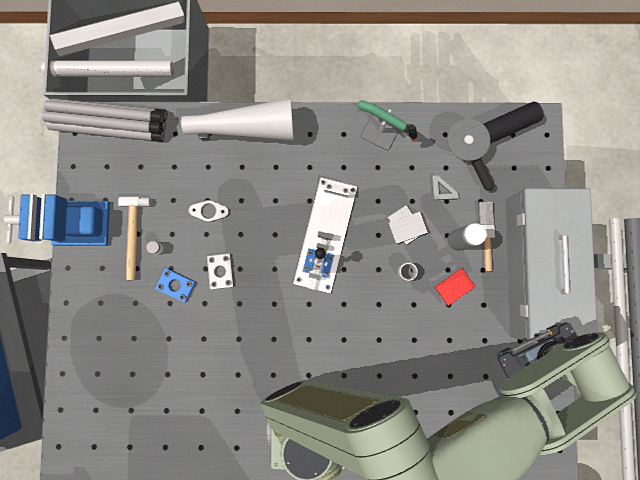

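View pics/scene0.png

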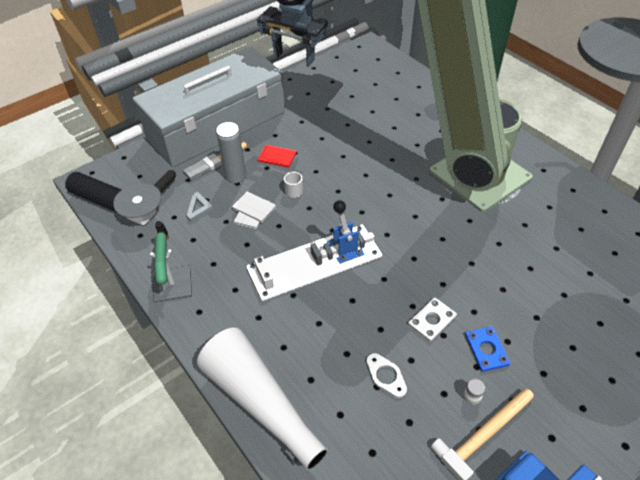

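The top view shows the fixture at (325,235) with its end stop at the far end, the grey blank heap at (408,224), the white template at (220,271), and the red and blue decoys at (455,287) and (175,285). The pipe stub (408,271) and the can (475,235) stand near the heap.

```bash
python3 - <<'E'
from h import *
for n,u,v,z in [('heap',408,224,24),('templ',220,271,12),('stop',337,185,10),('fixend',314,287,10),('knob',320,253,173),('stub',408,271,50),('can',475,233,170),('mag',443,187,14)]:
    print(n,ray('top0',u,v,z).round(0))
c=eyes.calibration('wrist'); s=telemetry.state()
from scipy.spatial.transform import Rotation as R
Rt=R.from_euler('xyz',s['ee_rot'],degrees=True).as_matrix(); T=c['world_from_camera']
print(c['camera_matrix'],'\n',(Rt.T@T[:3,:3]).round(3),Rt.T@(T[:3,3]-s['ee_pos']))
# fixture white mask in top
im,K,T=load('top0'); hsv=cv2.cvtColor(im,cv2.COLOR_BGR2HSV)
m=((hsv[...,1]<25)&(hsv[...,2]>215)).astype(np.uint8)
m=cv2.morphologyEx(m,cv2.MORPH_OPEN,np.ones((3,3)))
cs,_=cv2.findContours(m,0,2)
for k in cs:
    if cv2.contourArea(k)>150 : 
        r=cv2.minAreaRect(k)
        if 140<r[0][1]<320 and 180<r[0][0]<480: print(r,[ray('top0',*p,10)[:2].round(0) for p in cv2.boxPoints(r)])
E
```

```text
heap [ 580. -283.   24.]
templ [443. 255.  12.]
stop [695. -80.  10.]
fixend [399. -15.  10.]
knob [485. -30. 173.]
stub [ 444. -277.   50.]
can [ 539. -428.  170.]
mag [ 689. -388.   14.]
[[405.16450747   0.         320.60966627]
 [  0.         405.16450747 239.74341597]
 [  0.           0.           1.        ]] 
 [[ 0.001 -0.963 -0.268]
 [ 1.     0.001 -0.001]
 [ 0.001 -0.268  0.963]] [  75.52288607    0.59238264 -187.3098466 ]
((326.1470947265625, 280.9117736816406), (13.339459419250488, 21.10059928894043), 14.03624439239502) [array([391., -24.]), array([450., -38.]), array([441., -75.]), array([382., -61.])]
((219.55331420898438, 271.0860595703125), (32.68340301513672, 22.09071922302246), 84.80557250976562) [array([486., 294.]), array([492., 230.]), array([399., 220.]), array([393., 283.])]
((479.0, 234.0), (20.0, 28.0), 90.0) [array([ 582., -450.]), array([ 583., -531.]), array([ 525., -529.]), array([ 524., -449.])]
((406.29193115234375, 222.80291748046875), (31.269489288330078, 32.46559143066406), 70.01689147949219) [array([ 611., -221.]), array([ 644., -310.]), array([ 558., -340.]), array([ 526., -251.])]
((324.2030944824219, 238.07537841796875), (37.96923065185547, 103.76923370361328), 14.250033378601074) [array([408.,  45.]), array([700., -27.]), array([ 673., -134.]), array([382., -60.])]
```

```bash
python3 -m crank '[{"dz":0.05},{"dx":0.054,"dy":0.042},{"dx":0.054,"dy":0.042},{"dx":0.054,"dy":0.042},{"dx":0.054,"dy":0.042},{"dx":0.054,"dy":0.042},{"dx":0.054,"dy":0.042},{"dx":0.054,"dy":0.042},{"dx":0.054,"dy":0.042},{}]'; python3 -c "
from h import *
grab('wrist','w1');print(telemetry.state()['time_s'])"
```

```text
0.15validation failed for argument at $[0]...
```

View pics/w1.png

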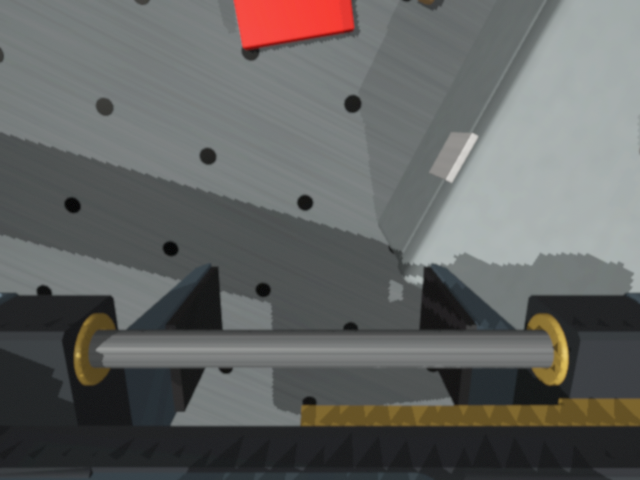

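The wrist view was taken from the start pose because the move was refused. It shows the area ahead of the fingers in the image's upper half. Next I'll give all four keys in each row.

```bash
python3 -m crank '[{"dx":0,"dy":0,"dz":0.05,"yaw":0},{"dx":0.056,"dy":0.043,"dz":0,"yaw":0},{"dx":0.056,"dy":0.043,"dz":0,"yaw":0},{"dx":0.056,"dy":0.043,"dz":0,"yaw":0},{"dx":0.056,"dy":0.043,"dz":0,"yaw":0},{"dx":0.056,"dy":0.043,"dz":0,"yaw":0},{"dx":0.056,"dy":0.043,"dz":0,"yaw":0},{"dx":0,"dy":0,"dz":0,"yaw":0},{"dx":0,"dy":0,"dz":0,"yaw":0}]'; python3 -c "
from h import *
grab('wrist','w2');print(telemetry.state()['time_s'])"
```

```text
time_s: 1.27
ee_pos: [519.9, -310.7, 236.3]
ee_rot: [-180.0, 0.1, 26.0]
force: [-0.5, 0.9, 0.3]
gripper_width: 91.1
gripper_force: 0.0
1.325
```

View pics/w2.png

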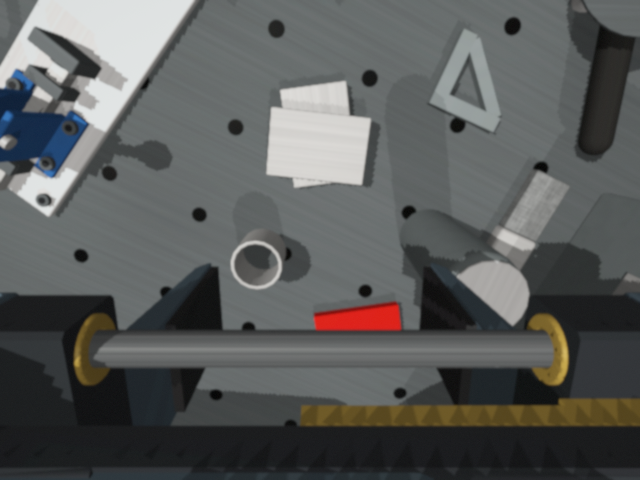

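The wrist view shows the upper blank with corners near (271,107), (371,117), (361,185) and (266,175). The lower blank peeks out above and below it, the pipe stub is at (258,262), the red decoy at (358,318), and the fixture is upper left.

```bash
cat >> h.py <<'E'
def fitrect(f,roi,thr,z,maxlen=None):
    """white-ish blob in roi -> contour -> world points on plane z -> min area rect"""
    im,K,T=load(f); x0,y0,x1,y1=roi
    g=cv2.cvtColor(im,cv2.COLOR_BGR2HSV)
    m=np.zeros(im.shape[:2],np.uint8); m[y0:y1,x0:x1]=((g[...,2]>thr)&(g[...,1]<40))[y0:y1,x0:x1]
    m=cv2.morphologyEx(m,cv2.MORPH_OPEN,np.ones((3,3)))
    cs,_=cv2.findContours(m,0,cv2.CHAIN_APPROX_NONE); k=max(cs,key=cv2.contourArea)[:,0]
    w=np.array([ray(f,u,v,z)[:2] for u,v in k]).astype(np.float32)
    r=cv2.minAreaRect(w); (c,(a,b),t)=r
    if a<b: a,b,t=b,a,t+90
    return k,w,np.array(c),a,b,(t+90)%180-90
E
python3 - <<'E'
from h import *
im,K,T=load('w2')
g=cv2.cvtColor(im,cv2.COLOR_BGR2GRAY)
print(g[60:200:4,318]); print(g[130:160:10,250:385:5])
k,w,c,a,b,t=fitrect('w2',(240,60,400,215),190,24)
hull=cv2.convexHull(k.reshape(-1,1,2))
print(c,a,b,t); print(cv2.approxPolyDP(k.reshape(-1,1,2),3,True)[:,0].tolist())
for p in [(271,107),(371,117),(361,185),(266,175)]: print(p,ray('w2',*p,24).round(1))
E
```

```text
[109 111 112 111 100  98 159 214 216 216 217 204 201 196 213 213 212 216
 211 210 212 216 214 213 215 212 212 213 214 213 193 164 111 113 110]
[[112 109 109 107 191 208 209 209 209 210 211 213 214 215 217 216 217 216
  215 214 213 212 211 210  97  68  98]
 [110 110 110 108 210 215 216 216 217 216 215 215 214 213 212 212 211 210
  210 209 209 209 208 207  71  70 109]
 [108 113 111 109 213 214 213 214 213 213 213 213 212 211 211 211 213 213
  214 213 213 212 212 199  72  74 112]]
[ 579.29772949 -279.14755249] 100.69929504394531 93.28304290771484 19.76338005065918
[[344, 82], [281, 90], [284, 107], [272, 108], [267, 173], [297, 177], [295, 186], [319, 183], [319, 179], [360, 183], [369, 119], [346, 115]]
(271, 107) [ 583.3 -228.    24. ]
(371, 117) [ 616.6 -316.5   24. ]
(361, 185) [ 555.5 -337.7   24. ]
(266, 175) [ 523.3 -249.5   24. ]
```

```bash
python3 -m crank '[{"dx":0.0125,"dy":0.007,"dz":0,"yaw":1},{"dx":0.0125,"dy":0.007,"dz":0,"yaw":1},{"dx":0.0125,"dy":0.007,"dz":0,"yaw":1},{"dx":0.0125,"dy":0.007,"dz":0,"yaw":1},{"dx":0.0125,"dy":0.007,"dz":0,"yaw":1},{"dx":0,"dy":0,"dz":0,"yaw":1},{"dx":0,"dy":0,"dz":0,"yaw":1},{"dx":0,"dy":0,"dz":0,"yaw":1},{"dx":0,"dy":0,"dz":0,"yaw":1},{"dx":0,"dy":0,"dz":0,"yaw":1}]' && python3 -m crank '[{"dx":0,"dy":0,"dz":-0.02,"yaw":1},{"dx":0,"dy":0,"dz":-0.03,"yaw":1},{"dx":0,"dy":0,"dz":-0.03,"yaw":1},{"dx":0,"dy":0,"dz":-0.03,"yaw":1},{"dx":0,"dy":0,"dz":-0.03,"yaw":1},{"dx":0,"dy":0,"dz":-0.03,"yaw":1},{"dx":0,"dy":0,"dz":-0.03,"yaw":0.88},{"dx":0,"dy":0,"dz":-0.02,"yaw":0},{"dx":0,"dy":0,"dz":0,"yaw":0}]'
```

```text
time_s: 2.58
ee_pos: [569.0, -284.2, 237.0]
ee_rot: [-180.0, 0.0, 76.0]
force: [0.3, 0.1, 0.3]
gripper_width: 91.3
gripper_force: 0.0
time_s: 3.7
ee_pos: [569.1, -283.1, 59.8]
ee_rot: [-179.9, -0.1, 110.2]
force: [-0.5, 0.4, -0.6]
gripper_width: 91.3
gripper_force: 0.0
```

```bash
python3 -m crank '[{"dx":0.0008,"dy":0,"dz":-0.025,"yaw":0},{"dx":0,"dy":0,"dz":-0.0215,"yaw":0},{"dx":0,"dy":0,"dz":0,"yaw":0}]' && python3 -m crank '[{"dx":0,"dy":0,"dz":0,"yaw":0},{"dx":0,"dy":0,"dz":0,"yaw":0},{"dx":0,"dy":0,"dz":0,"yaw":0},{"dx":0,"dy":0,"dz":0,"yaw":0},{"dx":0,"dy":0,"dz":0,"yaw":0}]' 0.4 40
```

```text
time_s: 4.08
ee_pos: [570.1, -282.4, 22.6]
ee_rot: [-179.9, -0.1, 110.3]
force: [-0.1, -0.0, 1.0]
gripper_width: 91.2
gripper_force: 0.0
time_s: 4.7
ee_pos: [571.0, -282.7, 23.7]
ee_rot: [180.0, 0.0, 110.3]
force: [-1.0, 0.2, 1.1]
gripper_width: 44.0
gripper_force: 0.0
```

```bash
python3 -c "
from h import *
grab('wrist','w3');grab('scene','s3');i=cv2.imread('pics/s3.png')[140:290,180:400];w=cv2.imread('pics/w3.png')
cv2.imwrite('pics/c3.png',np.vstack([cv2.resize(i,(440,300)),cv2.resize(w,(440,300))]));print(telemetry.state())"
```

```text
{'time_s': 4.8, 'qpos': array([-2.73745993e+01,  3.20772721e+01,  9.38866523e+01,  4.41546911e-03,
        5.40311049e+01, -4.77194358e+01]), 'qvel': array([ 0.12309386,  0.01324337, -0.01651413,  0.11552074, -0.04489228,
       -0.01651172]), 'effort': array([ 1.55763482e-03, -4.96981394e+01, -1.92299777e+01,  2.10791541e-02,
        8.15239828e-02,  6.04320867e-04]), 'ee_pos': array([ 570.99141621, -282.67781027,   23.59892616]), 'ee_rot': array([1.79994012e+02, 1.27322021e-03, 1.10342243e+02]), 'force': array([-0.7041662 , -0.05188356, -0.45477931]), 'torque': array([-0.03568541, -0.11061318,  0.04920961]), 'gripper_force': 0.0, 'gripper_width': 37.51648129474213}
```

View pics/c3.png

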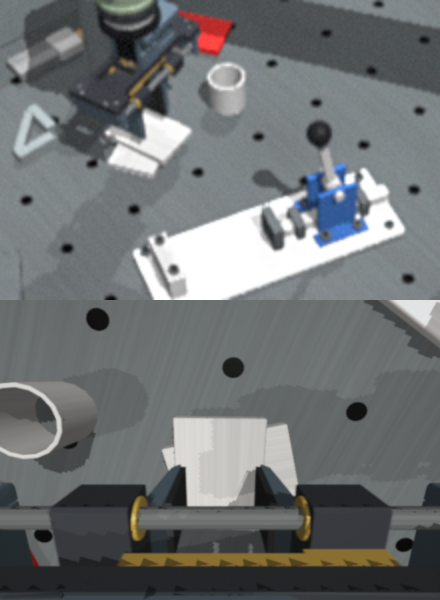

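```bash
python3 - <<'E'
from h import *
from scipy.spatial.transform import Rotation as R
s=telemetry.state(); Rt=R.from_euler('xyz',s['ee_rot'],degrees=True).as_matrix()
for z in (24,12):
  for p in [(253,188),(388,188)]:
    q=ray('w3',*p,z); print(z,p,q.round(1),(Rt.T@(q-s['ee_pos'])).round(1))
for p in ([0,22,8],[0,-22,8],[16,22,8],[16,-22,8],[16,22,-11]): print(p,proj('w3',s['ee_pos']+Rt@np.array(p,float)))
cv2.imwrite('pics/c4.png',cv2.resize(cv2.imread('pics/w3.png')[150:400,180:460],None,fx=2,fy=2))
E
```

```text
24 (253, 188) [ 524.8 -248.5   24. ] [ 48.1 -31.4  -0.4]
24 (388, 188) [ 583.4 -226.7   24. ] [48.2 31.1 -0.4]
12 (253, 188) [ 523.6 -250.8   12. ] [ 46.4 -33.4  11.6]
12 (388, 188) [ 585.9 -227.6   12. ] [46.4 33.1 11.6]
[0, 22, 8] [363.51439112 279.06112469]
[0, -22, 8] [277.96418957 278.99538191]
[16, 22, 8] [364.44241922 249.28138473]
[16, -22, 8] [277.09946212 249.21120441]
[16, 22, -11] [368.77146863 261.29656396]
```

View pics/c4.png

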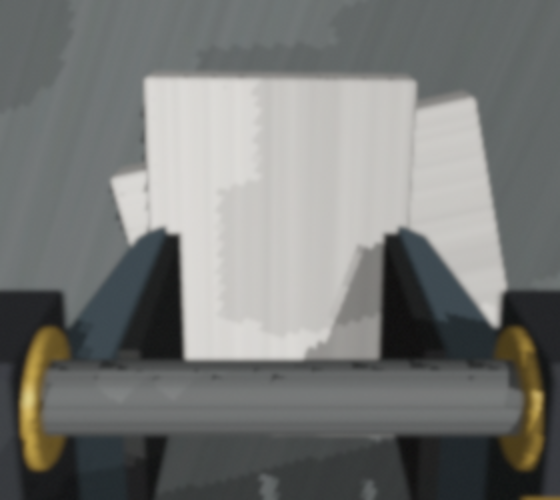

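The crop shows the upper blank just where it was measured, with its far edge at tool x = 48 and y = ±31. The fingertips' inner edges are at u≈270 and 372, over the plate rather than beside it. Next I'll measure the tips' height numerically now that the fingers are static.

```bash
python3 - <<'E'
from h import *
s=telemetry.state();im=grab('wrist','w5');print(s['gripper_width'],telemetry.state()['gripper_width'],s['ee_pos'])
g=cv2.cvtColor(im,cv2.COLOR_RGB2GRAY)
for v in range(236,330,8): print(v,g[v,240:404:4].tolist())
E
```

```text
37.51648129474213 36.51992989600242 [ 570.99141621 -282.67781027   23.59892616]
236 [139, 158, 183, 193, 219, 216, 218, 216, 219, 218, 217, 215, 219, 217, 217, 219, 217, 209, 197, 200, 199, 203, 201, 198, 195, 195, 194, 197, 202, 201, 200, 196, 198, 198, 197, 199, 187, 202, 203, 203, 202]
244 [216, 216, 216, 178, 217, 217, 218, 217, 219, 218, 217, 215, 219, 217, 217, 212, 200, 200, 196, 200, 200, 202, 201, 198, 196, 195, 194, 197, 203, 201, 200, 196, 199, 198, 197, 199, 182, 199, 200, 201, 202]
252 [208, 217, 217, 206, 215, 217, 218, 217, 219, 218, 217, 215, 219, 216, 202, 202, 199, 200, 197, 200, 200, 202, 201, 197, 195, 195, 194, 197, 203, 201, 199, 196, 198, 198, 198, 198, 186, 200, 200, 200, 200]
260 [130, 215, 216, 214, 214, 217, 218, 217, 219, 218, 217, 214, 219, 216, 215, 205, 199, 200, 197, 201, 200, 203, 202, 198, 196, 195, 194, 199, 203, 201, 199, 196, 199, 197, 197, 197, 179, 195, 195, 196, 198]
268 [117, 188, 214, 197, 193, 99, 72, 70, 52, 59, 214, 214, 218, 216, 211, 202, 200, 201, 197, 201, 200, 203, 201, 198, 196, 194, 194, 199, 203, 200, 178, 78, 48, 56, 72, 77, 150, 
[... 661 characters left out ...]
 215, 215, 202, 200, 200, 197, 201, 200, 203, 201, 197, 196, 194, 135, 129, 130, 129, 124, 26, 18, 21, 32, 31, 60, 72, 73, 72, 73]
308 [73, 72, 72, 72, 46, 34, 32, 23, 24, 23, 195, 213, 217, 215, 214, 202, 203, 200, 196, 201, 200, 202, 201, 197, 196, 155, 124, 129, 129, 129, 125, 24, 20, 16, 30, 32, 28, 49, 60, 68, 72]
316 [72, 72, 73, 59, 33, 32, 26, 24, 23, 24, 192, 213, 217, 214, 216, 218, 216, 215, 205, 202, 199, 210, 206, 213, 191, 142, 147, 154, 154, 152, 147, 23, 15, 18, 19, 18, 19, 31, 42, 44, 43]
324 [73, 72, 66, 44, 42, 38, 24, 24, 24, 26, 174, 213, 216, 214, 215, 218, 215, 216, 213, 217, 216, 211, 153, 151, 150, 147, 149, 154, 153, 151, 141, 23, 17, 18, 17, 22, 24, 24, 39, 42, 43]
```

```bash
python3 -m crank '[{"dx":0,"dy":0,"dz":0,"yaw":0},{"dx":0,"dy":0,"dz":0,"yaw":0},{"dx":0,"dy":0,"dz":0,"yaw":0},{"dx":0,"dy":0,"dz":0,"yaw":0},{"dx":0,"dy":0,"dz":0,"yaw":0},{"dx":0,"dy":0,"dz":0,"yaw":0},{"dx":0,"dy":0,"dz":0,"yaw":0}]' 1 40 && python3 -m crank '[{"dx":0,"dy":0,"dz":-0.004,"yaw":0},{"dx":0,"dy":0,"dz":-0.004,"yaw":0},{"dx":0,"dy":0,"dz":-0.004,"yaw":0},{"dx":0,"dy":0,"dz":0,"yaw":0}]'; python3 - <<'E'
from h import *
s=telemetry.state();im=grab('wrist','w6');print(s['gripper_width'],s['ee_pos'])
g=cv2.cvtColor(im,cv2.COLOR_RGB2GRAY)
for v in (190,220,270): print(v,g[v,200:440:4].tolist())
E
```

```text
time_s: 5.72
ee_pos: [571.0, -282.7, 23.6]
ee_rot: [180.0, -0.0, 110.3]
force: [-0.1, -0.4, 0.4]
gripper_width: 91.3
gripper_force: 0.0
time_s: 6.22
ee_pos: [570.7, -282.5, 13.5]
ee_rot: [-180.0, -0.0, 110.3]
force: [0.6, 0.4, -0.0]
gripper_width: 91.1
gripper_force: 0.0
91.09210771012664 [ 570.73178571 -282.53340428   13.51081822]
190 [94, 99, 108, 105, 106, 104, 105, 107, 108, 106, 108, 108, 108, 119, 126, 127, 126, 125, 126, 125, 124, 122, 122, 122, 120, 118, 119, 118, 120, 120, 118, 115, 113, 113, 113, 115, 116, 115, 114, 112, 112, 112, 110, 109, 108, 108, 108, 100, 95, 96, 95, 94, 92, 92, 93, 95, 94, 95, 96, 96]
220 [108, 105, 106, 104, 106, 108, 107, 107, 108, 109, 108, 105, 104, 205, 205, 205, 205, 207, 207, 205, 204, 207, 206, 192, 189, 189, 188, 188, 185, 187, 188, 190, 190, 186, 183, 184, 183, 182, 187, 190, 189, 188, 185, 187, 187, 185, 188, 181, 185, 192, 192, 190, 189, 188, 189, 191, 180, 92, 93, 94]
270 [66, 61, 37, 27, 23, 107, 109, 106, 107, 104, 193, 191, 183, 164, 190, 188, 191, 189, 190, 188, 187, 188, 189, 188, 189, 190, 188, 188, 185, 188, 188, 190, 191, 187, 184, 184, 183, 184, 190, 190, 189, 185, 185, 187, 185, 186, 184, 174, 187, 188, 188, 188, 188, 187, 188, 189, 75, 29, 30, 46]
```

```bash
python3 -m crank '[{"dx":0,"dy":0,"dz":-0.004,"yaw":0},{"dx":0,"dy":0,"dz":-0.004,"yaw":0},{"dx":0,"dy":0,"dz":0,"yaw":0}]';python3 -m crank '[{"dx":0,"dy":0,"dz":-0.004,"yaw":0},{"dx":0,"dy":0,"dz":-0.002,"yaw":0},{"dx":0,"dy":0,"dz":0,"yaw":0}]'; python3 -c "
from h import *
grab('wrist','w7');grab('scene','s7');i=cv2.imread('pics/s7.png')[140:250,190:350];w=cv2.imread('pics/w7.png')[150:360,150:490]
cv2.imwrite('pics/c7.png',np.vstack([cv2.resize(i,(436,300)),cv2.resize(w,(436,270))]))"
```

```text
time_s: 6.65
ee_pos: [570.7, -282.5, 7.2]
ee_rot: [-180.0, -0.0, 110.3]
force: [0.0, -0.5, 0.4]
gripper_width: 90.9
gripper_force: 0.0
time_s: 7.02
ee_pos: [570.9, -282.6, 2.6]
ee_rot: [-180.0, -0.0, 110.3]
force: [0.0, 0.4, -0.1]
gripper_width: 91.4
gripper_force: 0.0
```

View pics/c7.png

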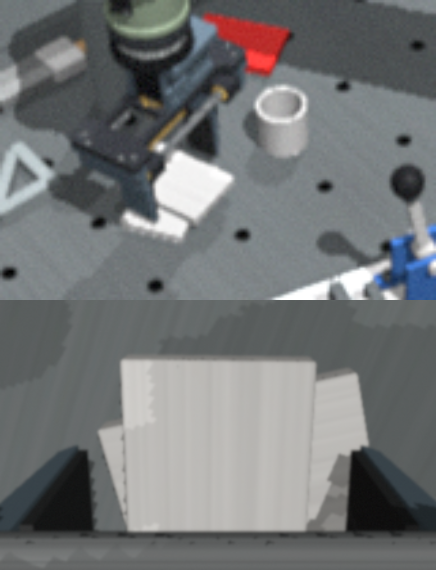

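The crop shows the open fingers straddling the upper blank with the tips near its level, and no contact force. The tips are therefore about 26 mm higher than the reported TCP implies, so I'll lower a little more and close.

```bash
python3 -m crank '[{"dx":0,"dy":0,"dz":-0.003,"yaw":0},{"dx":0,"dy":0,"dz":-0.003,"yaw":0},{"dx":0,"dy":0,"dz":0,"yaw":0}]' && python3 -m crank '[{"dx":0,"dy":0,"dz":0,"yaw":0},{"dx":0,"dy":0,"dz":0,"yaw":0},{"dx":0,"dy":0,"dz":0,"yaw":0},{"dx":0,"dy":0,"dz":0,"yaw":0}]' 0.5 30
```

```text
time_s: 7.5
ee_pos: [570.8, -282.5, -2.4]
ee_rot: [-180.0, -0.0, 110.3]
force: [-1.0, -0.1, 0.1]
gripper_width: 91.6
gripper_force: 0.0
time_s: 8.0
ee_pos: [570.8, -282.8, -2.0]
ee_rot: [-180.0, 0.0, 110.4]
force: [-1.1, -0.5, -0.3]
gripper_width: 63.6
gripper_force: 30.0
```

Gripped at 63.6 mm. Next I'll raise the grip force and lift.

```bash
python3 -m crank '[{"dx":0,"dy":0,"dz":0,"yaw":0},{"dx":0,"dy":0,"dz":0.01,"yaw":0},{"dx":0,"dy":0,"dz":0.02,"yaw":0},{"dx":0,"dy":0,"dz":0.04,"yaw":0},{"dx":0,"dy":0,"dz":0.05,"yaw":0},{"dx":0,"dy":0,"dz":0.05,"yaw":0},{"dx":0,"dy":0,"dz":0,"yaw":0}]' 0.5 50; python3 - <<'E'
from h import *
s=telemetry.state();im=grab('wrist','w8');print(s['gripper_width'],s['ee_pos'])
g=cv2.cvtColor(im,cv2.COLOR_RGB2HSV)[...,2]
for v in (200,215,230,245,260): print(v,g[v,200:440:6].tolist())
for u in (300,320,340): print(u,g[150:300:4,u].tolist())
E
```

```text
time_s: 8.88
ee_pos: [573.4, -283.8, 138.3]
ee_rot: [179.6, 0.4, 110.3]
force: [0.0, -0.5, -4.6]
gripper_width: 63.4
gripper_force: 50.0
63.41145497459083 [ 573.40507808 -283.75585044  138.25599021]
200 [111, 109, 109, 111, 109, 111, 111, 119, 207, 201, 189, 193, 190, 187, 192, 189, 191, 189, 188, 183, 190, 192, 188, 185, 183, 182, 186, 189, 188, 184, 185, 182, 185, 171, 110, 112, 110, 101, 98, 96]
215 [110, 110, 113, 110, 110, 111, 109, 113, 211, 196, 191, 194, 191, 190, 194, 191, 194, 191, 191, 187, 193, 194, 192, 187, 187, 186, 189, 194, 193, 188, 191, 189, 192, 166, 111, 109, 107, 110, 96, 97]
230 [111, 112, 110, 110, 112, 108, 111, 111, 211, 204, 192, 195, 191, 190, 194, 192, 194, 192, 191, 187, 193, 194, 192, 188, 187, 186, 191, 194, 193, 188, 191, 189, 192, 134, 109, 108, 108, 108, 99, 97]
245 [110, 110, 109, 112, 108, 111, 112, 113, 210, 205, 194, 195, 192, 189, 194, 192, 194, 192, 191, 187, 192, 193, 192, 188, 188, 186, 192, 194, 193, 188, 191, 190, 190, 116, 108, 108, 108, 109, 108, 107]
260 [112, 111, 113, 109, 109, 111, 112, 109, 206, 202, 193, 195, 193, 191, 194, 192, 194, 192, 192, 187, 192, 194, 192, 188, 188, 186, 193, 193, 191, 188, 191, 189, 189, 64, 103, 109, 108, 107, 107, 109]
300 [110, 110, 110, 111, 111, 110, 107, 108, 108, 142, 211, 172, 162, 192, 193, 192, 192, 192, 192, 192, 192, 193, 193, 193, 193, 193, 193, 193, 193, 193, 193, 193, 193, 193, 193, 193, 193, 194]
320 [111, 109, 107, 107, 107, 107, 106, 107, 163, 212, 212, 173, 161, 192, 192, 193, 193, 193, 193, 193, 193, 192, 192, 192, 192, 192, 193, 192, 192, 192, 192, 193, 193, 193, 193, 192, 193, 192]
340 [109, 112, 110, 107, 108, 107, 108, 182, 211, 212, 213, 178, 153, 186, 186, 186, 186, 186, 187, 187, 186, 187, 187, 187, 188, 187, 188, 187, 187, 188, 188, 188, 188, 188, 189, 188, 188, 188]
```

```bash
python3 -m crank '[{"dx":0.012,"dy":0.02,"dz":0.025,"yaw":1},{"dx":0.012,"dy":0.025,"dz":0.025,"yaw":1},{"dx":0.012,"dy":0.025,"dz":0.025,"yaw":1},{"dx":0.012,"dy":0.025,"dz":0,"yaw":1},{"dx":0.012,"dy":0.025,"dz":0,"yaw":1},{"dx":0.012,"dy":0.025,"dz":0,"yaw":1},{"dx":0.012,"dy":0.025,"dz":0,"yaw":1},{"dx":0.012,"dy":0.025,"dz":0,"yaw":1},{"dx":0.012,"dy":0.025,"dz":0,"yaw":1},{"dx":0.012,"dy":0.025,"dz":0,"yaw":1}]' && python3 -m crank '[{"dx":0.01,"dy":0.004,"dz":0,"yaw":1},{"dx":0,"dy":0,"dz":0,"yaw":0.14},{"dx":0,"dy":0,"dz":0,"yaw":0},{"dx":0,"dy":0,"dz":0,"yaw":0}]'; python3 -c "
from h import *
grab('wrist','w9')"
```

```text
time_s: 10.18
ee_pos: [665.8, -85.7, 190.5]
ee_rot: [-179.9, -0.3, 160.5]
force: [-0.5, 0.4, -5.1]
gripper_width: 63.5
gripper_force: 50.0
time_s: 10.68
ee_pos: [674.4, -83.9, 193.4]
ee_rot: [-180.0, -0.1, 166.0]
force: [-0.0, -1.0, -4.6]
gripper_width: 63.5
gripper_force: 50.0
```

View pics/w9.png

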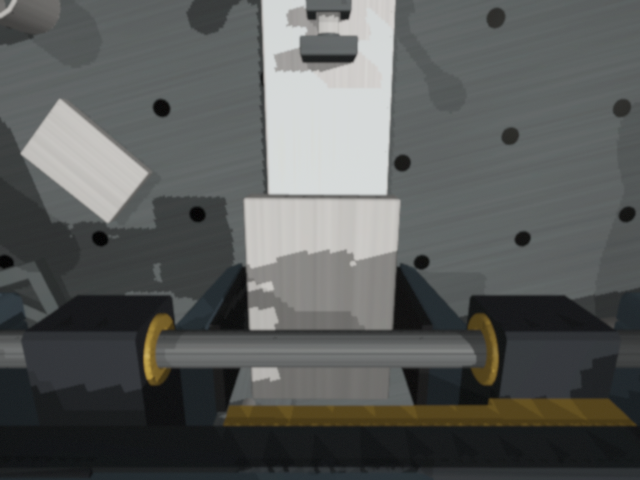

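The wrist view shows the fixture base between u≈266 and 390, the jaw's face at (329,61), the held blank in line with it, and the lower blank free at the left with corners near (60,98), (150,174), (109,223) and (21,154).

```bash
python3 - <<'E'
from h import *
im,K,T=load('w9'); g=cv2.cvtColor(im,cv2.COLOR_BGR2HSV)[...,2].astype(int)
L=[];R=[]
for v in range(80,186,5):
    row=g[v]; l=[u for u in range(245,290) if row[u]>180 and row[u-1]<=180 and row[u+6]>190]; r=[u for u in range(370,410) if row[u]<=180 and row[u-1]>180 and row[u-7]>180]
    if l: L.append(ray('w9',l[-1]-.5,v,10)[:2])
    if r: R.append(ray('w9',r[0]-.5,v,10)[:2])
L=np.array(L);R=np.array(R)
for P in(L,R):
    x,y=P.T; a,b=np.polyfit(x,y,1); print(np.degrees(np.arctan(a)),a,b,np.abs(y-a*x-b).max(), (P[0],P[-1]))
print('width at', np.mean([L.mean(0),R.mean(0)],0))
print(g[28:72,329].tolist()); print(g[28:72,310].tolist())
print(g[50,290:370:2].tolist()); print(g[58,290:370:2].tolist())
for z in(49.5,): print([ray('w9',u,v,z).round(1) for u,v in((301,37),(357,37),(301,55),(357,55),(301,61),(357,61))], ray('w9',329,61,10))
k,w,c,a,b,t=fitrect('w9',(5,80,165,235),165,12); print('lower',c,a,b,t)
print('held', [ray('w9',u,v,193) for u,v in ((245,199),(400,199))], T[:3,3])
E
```

```text
-13.87462514548135 -0.24700503398619936 33.323001359345774 0.4628596049243967 (array([ 551.47298373, -102.9399343 ]), array([ 638.79760535, -124.32799325]))
-13.897311261811014 -0.24742517986435414 144.94191639458398 0.4483694008590078 (array([577.52393314,   1.75145406]), array([664.9062278, -19.5128806]))
width at [607.25791599 -60.99361508]
[206, 206, 205, 194, 164, 126, 109, 104, 103, 105, 107, 106, 106, 106, 106, 106, 105, 104, 105, 105, 105, 106, 106, 107, 105, 95, 79, 57, 39, 33, 34, 34, 34, 46, 80, 114, 129, 133, 134, 134, 143, 168, 192, 204]
[157, 157, 157, 157, 156, 156, 148, 127, 112, 106, 106, 106, 106, 106, 105, 105, 104, 103, 103, 103, 103, 104, 105, 106, 103, 95, 79, 57, 40, 34, 34, 33, 34, 46, 80, 112, 128, 133, 133, 133, 138, 159, 187, 203]
[182, 166, 162, 161, 152, 109, 104, 105, 105, 105, 105, 105, 105, 106, 106, 106, 106, 105, 106, 106, 106, 107, 106, 107, 107, 107, 106, 107, 107, 107, 107, 107, 108, 111, 193, 215, 216, 216, 216, 215]
[159, 156, 159, 160, 159, 146, 65, 35, 33, 32, 34, 32, 33, 33, 34, 35, 33, 33, 33, 34, 32, 32, 33, 33, 32, 33, 32, 31, 33, 32, 33, 33, 96, 189, 208, 208, 207, 208, 212, 215]
[array([534.5, -64.3,  49.5]), array([544.6, -23.8,  49.5]), array([546.5, -67.5,  49.5]), array([556.6, -26.5,  49.5]), array([550.5, -68.5,  49.5]), array([560.7, -27.4,  49.5])] [550.18917413 -45.80210207  10.        ]
lower [ 579.51275635 -278.65792847] 93.58821105957031 62.8108024597168 33.37934875488281
held [array([ 623.85389067, -108.09975772,  193.        ]), array([641.38752287, -37.72004415, 193.        ])] [601.13026952 -66.18195856 380.80997589]
```

```bash
python3 -m crank '[{"dx":-0.03,"dy":0.01,"dz":0,"yaw":0},{"dx":-0.03,"dy":0.01,"dz":0,"yaw":0},{"dx":-0.022,"dy":0.0083,"dz":0,"yaw":0},{"dx":0,"dy":0,"dz":-0.04,"yaw":0},{"dx":0,"dy":0,"dz":-0.06,"yaw":0},{"dx":0,"dy":0,"dz":-0.06,"yaw":0},{"dx":0,"dy":0,"dz":-0.05,"yaw":0},{"dx":0,"dy":0,"dz":-0.015,"yaw":0},{"dx":0,"dy":0,"dz":0,"yaw":0}]'
```

```text
time_s: 11.85
ee_pos: [609.7, -61.0, 14.3]
ee_rot: [180.0, 0.0, 166.0]
force: [-0.1, 0.4, -5.6]
gripper_width: 63.7
gripper_force: 50.0
```

```bash
python3 -m crank '[{"dx":0,"dy":0,"dz":-0.009,"yaw":0},{"dx":0,"dy":0,"dz":-0.007,"yaw":0},{"dx":0,"dy":0,"dz":0,"yaw":0},{"dx":0,"dy":0,"dz":0,"yaw":0}]'; python3 -m crank '[{"dx":0,"dy":0,"dz":-0.003,"yaw":0},{"dx":0,"dy":0,"dz":-0.002,"yaw":0},{"dx":0,"dy":0,"dz":0,"yaw":0},{"dx":0,"dy":0,"dz":0,"yaw":0}]'
```

```text
time_s: 12.35
ee_pos: [609.7, -60.9, 1.5]
ee_rot: [180.0, 0.0, 166.0]
force: [-0.1, -0.5, -4.6]
gripper_width: 63.4
gripper_force: 50.0
time_s: 12.85
ee_pos: [609.4, -60.8, -2.8]
ee_rot: [180.0, 0.0, 166.0]
force: [-0.2, 0.3, -4.9]
gripper_width: 63.8
gripper_force: 50.0
```

```bash
python3 -m crank '[{"dx":0,"dy":0,"dz":-0.0015,"yaw":0},{"dx":0,"dy":0,"dz":0,"yaw":0},{"dx":0,"dy":0,"dz":0,"yaw":0}]'; python3 -m crank '[{"dx":0,"dy":0,"dz":-0.001,"yaw":0},{"dx":0,"dy":0,"dz":0,"yaw":0},{"dx":0,"dy":0,"dz":0,"yaw":0}]'
```

```text
time_s: 13.22
ee_pos: [609.5, -60.9, -3.9]
ee_rot: [180.0, 0.0, 166.0]
force: [-0.2, -0.6, -4.2]
gripper_width: 63.0
gripper_force: 50.0
time_s: 13.6
ee_pos: [609.6, -60.8, -4.0]
ee_rot: [180.0, 0.0, 166.1]
force: [-2.8, 1.7, 5.3]
gripper_width: 63.3
gripper_force: 50.0
```

```bash
python3 -m crank '[{"dx":0,"dy":0,"dz":0,"yaw":0},{"dx":0,"dy":0,"dz":0,"yaw":0},{"dx":0,"dy":0,"dz":0,"yaw":0},{"dx":0,"dy":0,"dz":0,"yaw":0},{"dx":0,"dy":0,"dz":0.02,"yaw":0},{"dx":0,"dy":0,"dz":0.07,"yaw":0},{"dx":0,"dy":0,"dz":0.07,"yaw":0},{"dx":0.06,"dy":-0.02,"dz":0.05,"yaw":-1},{"dx":0.06,"dy":-0.02,"dz":0.04,"yaw":-1},{"dx":0,"dy":0,"dz":0,"yaw":0}]' 1 40; python3 - <<'E'
from h import *
s=telemetry.state();im=grab('wrist','w10');print(s['ee_pos'],s['ee_rot'])
E
```

```text
time_s: 14.85
ee_pos: [708.2, -93.7, 198.0]
ee_rot: [179.9, 0.5, 156.0]
force: [-0.6, -0.1, -0.9]
gripper_width: 90.9
gripper_force: 0.0
[708.17756491 -93.6901504  197.97386361] [179.8589801    0.52966551 155.98837655]
```

View pics/w10.png

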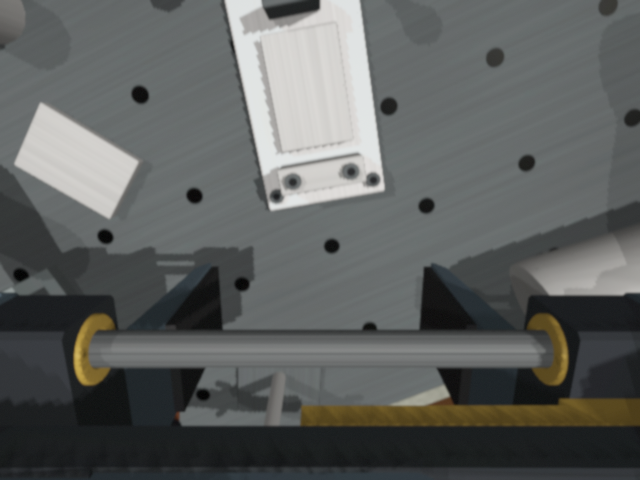

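The first blank lies square on the base, with corners about (261,37), (339,22), (353,144) and (276,153). The end stop's top edge runs from (277,168) to (362,155), and the lower blank is free at the left.

```bash
cat >> h.py <<'E'
def ray2(f,u,v,z,dz):
    _,K,T=load(f); d=T[:3,:3]@np.linalg.solve(K,[u,v,1.]); o=T[:3,3]+[0,0,dz]
    return o+d*(z-o[2])/d[2]
E
python3 - <<'E'
from h import *
im,K,T=load('w10'); g=cv2.cvtColor(im,cv2.COLOR_BGR2HSV)[...,2].astype(int)
print(g[10:200:3,310].tolist())
U=np.array([np.cos(np.radians(13.9)),-np.sin(np.radians(13.9))]);V=np.array([-U[1],U[0]])
seat=np.array([618.6,-63.4])
for dz in (0,5,8):
    c=[ray2('w10',*p,22,dz)[:2] for p in [(261,37),(339,22),(353,144),(276,153)]]
    c=np.array(c); e=np.roll(c,-1,0)-c; m=c.mean(0)
    print(dz,np.linalg.norm(e,axis=1).round(1),m,'seat xy',((m-seat)@U).round(1),((m-seat)@V).round(1),'yaw',np.degrees(np.arctan2(*(c[2]-c[1])[::-1])),np.degrees(np.arctan2(*(c[3]-c[0])[::-1])))
    for p,z in [((277,168),50),((362,155),50),((319,161),50),((315,148),22),((316,13),49)]: q=ray2('w10',*p,z,dz)[:2]; print('   ',p,((q-seat)@U).round(1),((q-seat)@V).round(1))
    k,w,_,_,_,_=fitrect('w10',(5,80,165,235),165,12); w=np.array([ray2('w10',u,v,12,dz)[:2] for u,v in k],np.float32); print('   lower',cv2.minAreaRect(w))
E
```

```text
[53, 134, 200, 217, 217, 205, 202, 210, 210, 210, 209, 210, 210, 211, 212, 212, 213, 214, 214, 216, 216, 217, 217, 218, 217, 217, 216, 216, 215, 215, 215, 215, 215, 215, 215, 213, 213, 212, 211, 211, 212, 213, 213, 213, 213, 207, 193, 216, 225, 228, 187, 142, 203, 210, 211, 210, 208, 205, 207, 207, 200, 220, 222, 222]
0 [64.3 96.8 67.8 93. ] [609.60360686 -61.79151965] seat xy -9.1 -0.6 yaw -15.993748810895713 -18.16679695726154
    (277, 168) 46.7 -35.5
    (362, 155) 48.5 34.5
    (319, 161) 47.1 -0.7
    (315, 148) 37.9 -2.6
    (316, 13) -59.8 16.1
   lower ((579.04296875, -278.30731201171875), (94.18284606933594, 63.390262603759766), 33.44630432128906)
5 [65.2 98.2 68.7 94.3] [609.22322965 -61.77180012] seat xy -9.5 -0.7 yaw -15.99374881089571 -18.16679695726154
    (277, 168) 47.1 -36.1
    (362, 155) 48.9 34.9
    (319, 161) 47.5 -0.8
    (315, 148) 38.2 -2.7
    (316, 13) -60.9 16.3
   lower ((578.2626953125, -281.1937561035156), (95.44680786132812, 64.24095916748047), 33.446319580078125)
8 [65.7 99.  69.3 95. ] [608.99500332 -61.75996841] seat xy -9.7 -0.7 yaw -15.99374881089571 -18.166796957261525
    (277, 168) 47.3 -36.4
    (362, 155) 49.2 35.2
    (319, 161) 47.8 -0.8
    (315, 148) 38.4 -2.8
    (316, 13) -61.6 16.4
   lower ((577.7945556640625, -282.92559814453125), (96.205078125, 64.75139617919922), 33.44626235961914)
```

```bash
python3 -m crank '[{"dx":-0.016,"dy":-0.0234,"dz":0,"yaw":-1},{"dx":-0.016,"dy":-0.0234,"dz":0,"yaw":-1},{"dx":-0.016,"dy":-0.0234,"dz":0,"yaw":-1},{"dx":-0.016,"dy":-0.0234,"dz":0,"yaw":-1},{"dx":-0.016,"dy":-0.0234,"dz":0,"yaw":-1},{"dx":-0.016,"dy":-0.0234,"dz":0,"yaw":-1},{"dx":-0.016,"dy":-0.0234,"dz":0,"yaw":-1},{"dx":-0.016,"dy":-0.0234,"dz":0,"yaw":-1},{"dx":-0.016,"dy":-0.0234,"dz":0,"yaw":-1},{"dx":-0.016,"dy":-0.0234,"dz":0,"yaw":-1}]' >/dev/null && python3 -m crank '[{"dx":0,"dy":0,"dz":0,"yaw":-1},{"dx":0,"dy":0,"dz":0,"yaw":-1},{"dx":0,"dy":0,"dz":0,"yaw":-1},{"dx":0,"dy":0,"dz":0,"yaw":-1},{"dx":0,"dy":0,"dz":-0.03,"yaw":-1},{"dx":0,"dy":0,"dz":-0.03,"yaw":-1},{"dx":0,"dy":0,"dz":-0.03,"yaw":-1},{"dx":0,"dy":0,"dz":-0.03,"yaw":-1},{"dx":0,"dy":0,"dz":-0.03,"yaw":-1},{"dx":0,"dy":0,"dz":-0.03,"yaw":-1}]' && python3 -m crank '[{"dx":0,"dy":0,"dz":-0.02,"yaw":-1},{"dx":0,"dy":0,"dz":-0.01,"yaw":-1},{"dx":0,"dy":0,"dz":0,"yaw":-1},{"dx":0,"dy":0,"dz":0,"yaw":-1},{"dx":0,"dy":0,"dz":0,"yaw":-0.52},{"dx":0,"dy":0,"dz":0,"yaw":0}]'
```

```text
time_s: 17.4
ee_pos: [573.8, -278.1, 48.7]
ee_rot: [-179.8, 0.0, 55.9]
force: [0.2, 0.7, 0.1]
gripper_width: 91.2
gripper_force: 0.0
time_s: 18.15
ee_pos: [574.2, -278.4, 25.6]
ee_rot: [-179.9, 0.1, 33.5]
force: [0.5, 0.1, -0.6]
gripper_width: 91.1
gripper_force: 0.0
```

```bash
python3 -m crank '[{"dx":0.0054,"dy":-0.003,"dz":-0.02,"yaw":0},{"dx":0,"dy":0,"dz":-0.022,"yaw":0},{"dx":0,"dy":0,"dz":0,"yaw":0}]'; python3 -m crank '[{"dx":0,"dy":0,"dz":-0.004,"yaw":0},{"dx":0,"dy":0,"dz":-0.003,"yaw":0},{"dx":0,"dy":0,"dz":0,"yaw":0}]'; python3 -m crank '[{"dx":0,"dy":0,"dz":-0.003,"yaw":0},{"dx":0,"dy":0,"dz":0,"yaw":0}]';
```

```text
time_s: 18.52
ee_pos: [578.3, -281.0, -10.5]
ee_rot: [-179.7, 0.2, 33.5]
force: [-0.1, 0.1, -0.6]
gripper_width: 91.1
gripper_force: 0.0
time_s: 18.9
ee_pos: [580.3, -282.0, -13.1]
ee_rot: [180.0, -0.0, 33.4]
force: [-0.2, -0.1, -0.0]
gripper_width: 90.9
gripper_force: 0.0
time_s: 19.15
ee_pos: [580.1, -281.9, -15.7]
ee_rot: [-180.0, 0.0, 33.4]
force: [-0.1, -1.0, -0.6]
gripper_width: 91.4
gripper_force: 0.0
```

```bash
python3 -m crank '[{"dx":-0.0015,"dy":0.001,"dz":-0.0025,"yaw":0},{"dx":0,"dy":0,"dz":0,"yaw":0},{"dx":0,"dy":0,"dz":0,"yaw":0}]'; python3 -m crank '[{"dx":0,"dy":0,"dz":0,"yaw":0},{"dx":0,"dy":0,"dz":0,"yaw":0},{"dx":0,"dy":0,"dz":0,"yaw":0},{"dx":0,"dy":0,"dz":0,"yaw":0}]' 0.5 50
```

```text
time_s: 19.52
ee_pos: [579.7, -281.6, -16.8]
ee_rot: [179.9, -0.1, 33.4]
force: [0.6, -1.5, 6.0]
gripper_width: 91.2
gripper_force: 2.8
time_s: 20.02
ee_pos: [579.1, -280.9, -16.9]
ee_rot: [180.0, -0.0, 33.4]
force: [0.4, 0.1, 7.2]
gripper_width: 63.5
gripper_force: 51.0
```

The fingertips touched the table at a reported z of about -17. I'll regrip 3 mm higher so the tips stay clear of the first blank when placing.

```bash
python3 -m crank '[{"dx":0,"dy":0,"dz":0,"yaw":0},{"dx":0,"dy":0,"dz":0.005,"yaw":0},{"dx":0,"dy":0,"dz":0,"yaw":0}]' 0.85 50; python3 -m crank '[{"dx":0,"dy":0,"dz":0,"yaw":0},{"dx":0,"dy":0,"dz":0,"yaw":0},{"dx":0,"dy":0,"dz":0,"yaw":0},{"dx":0,"dy":0,"dz":0,"yaw":0}]' 0.5 50; python3 -m crank '[{"dx":0,"dy":0,"dz":0.01,"yaw":0},{"dx":0,"dy":0,"dz":0.03,"yaw":0},{"dx":0,"dy":0,"dz":0.05,"yaw":0},{"dx":0,"dy":0,"dz":0.05,"yaw":-1},{"dx":0,"dy":0.02,"dz":0.03,"yaw":-1},{"dx":0,"dy":0.04,"dz":0,"yaw":-1},{"dx":0,"dy":0.05,"dz":0,"yaw":-1},{"dx":0.005,"dy":0.05,"dz":0,"yaw":-1},{"dx":0.01,"dy":0.05,"dz":0,"yaw":-1},{"dx":0.01,"dy":0.04,"dz":0,"yaw":-1}]'; python3 -m crank '[{"dx":0.01,"dy":0.022,"dz":0,"yaw":-1},{"dx":0,"dy":0,"dz":0,"yaw":-1},{"dx":0,"dy":0,"dz":0,"yaw":-0.46},{"dx":0,"dy":0,"dz":0,"yaw":0},{"dx":0,"dy":0,"dz":0,"yaw":0}]'; python3 - <<'E'
from h import *
im=grab('wrist','w11'); g=cv2.cvtColor(im,cv2.COLOR_RGB2HSV)[...,2]
for u in (290,320,350): print(u,g[150:280:4,u].tolist())
for v in (205,220): print(v,g[v,220:420:4].tolist())
E
```

```text
time_s: 20.4
ee_pos: [578.6, -280.8, -14.0]
ee_rot: [-179.9, 0.0, 33.4]
force: [-1.2, -0.9, -0.2]
gripper_width: 77.4
gripper_force: 0.0
time_s: 20.9
ee_pos: [578.7, -280.9, -14.1]
ee_rot: [-180.0, 0.0, 33.4]
force: [-0.5, -0.1, -2.2]
gripper_width: 63.3
gripper_force: 50.0
time_s: 22.15
ee_pos: [598.5, -79.4, 122.3]
ee_rot: [-180.0, 0.1, -1.7]
force: [0.4, -0.9, -5.2]
gripper_width: 63.4
gripper_force: 50.0
time_s: 22.78
ee_pos: [606.7, -63.6, 122.3]
ee_rot: [180.0, 0.0, -13.8]
force: [0.0, -0.3, -5.1]
gripper_width: 63.5
gripper_force: 50.0
290 [198, 240, 236, 183, 155, 227, 226, 227, 226, 226, 225, 102, 128, 131, 131, 131, 131, 131, 131, 131, 132, 131, 132, 131, 132, 132, 131, 131, 131, 131, 131, 131, 132]
320 [215, 238, 234, 203, 147, 224, 223, 223, 223, 223, 221, 101, 128, 131, 131, 131, 131, 131, 131, 131, 130, 131, 131, 131, 131, 132, 131, 131, 131, 132, 131, 131, 132]
350 [164, 238, 238, 218, 144, 225, 225, 224, 224, 225, 223, 100, 123, 126, 126, 126, 126, 125, 126, 125, 125, 125, 125, 126, 125, 126, 125, 125, 126, 126, 126, 126, 126]
205 [117, 118, 117, 119, 119, 109, 148, 158, 156, 158, 155, 160, 149, 132, 131, 132, 133, 132, 131, 133, 131, 131, 130, 128, 130, 131, 132, 135, 130, 128, 126, 127, 125, 124, 130, 133, 131, 131, 130, 127, 129, 128, 128, 130, 124, 80, 78, 78, 78, 77]
220 [118, 118, 117, 117, 118, 118, 120, 134, 130, 134, 131, 134, 134, 131, 132, 131, 134, 132, 130, 134, 131, 130, 130, 127, 130, 131, 133, 134, 130, 129, 126, 127, 126, 125, 130, 132, 130, 131, 129, 127, 129, 128, 128, 131, 119, 79, 78, 78, 77, 76]
```

```bash
python3 -m crank '[{"dx":0.0036,"dy":0.0035,"dz":-0.02,"yaw":-0.02},{"dx":0,"dy":0,"dz":-0.05,"yaw":0},{"dx":0,"dy":0,"dz":-0.04,"yaw":0},{"dx":0,"dy":0,"dz":-0.02,"yaw":0},{"dx":0,"dy":0,"dz":0,"yaw":0},{"dx":0,"dy":0,"dz":0,"yaw":0}]'
```

```text
time_s: 23.58
ee_pos: [611.2, -60.9, 19.5]
ee_rot: [-180.0, -0.2, -14.0]
force: [0.6, -0.0, -4.1]
gripper_width: 63.7
gripper_force: 50.0
```

```bash
python3 -m crank '[{"dx":-0.002,"dy":0,"dz":-0.007,"yaw":0},{"dx":0,"dy":0,"dz":-0.0055,"yaw":0},{"dx":0,"dy":0,"dz":0,"yaw":0},{"dx":0,"dy":0,"dz":0,"yaw":0}]'; python3 -m crank '[{"dx":0,"dy":0,"dz":-0.0015,"yaw":0},{"dx":0,"dy":0,"dz":0,"yaw":0},{"dx":0,"dy":0,"dz":0,"yaw":0}]'
```

```text
time_s: 24.08
ee_pos: [608.4, -60.8, 8.5]
ee_rot: [180.0, -0.0, -14.0]
force: [0.5, -0.1, -4.3]
gripper_width: 63.8
gripper_force: 50.0
time_s: 24.45
ee_pos: [608.6, -60.8, 7.9]
ee_rot: [-180.0, -0.1, -14.0]
force: [-1.5, -0.1, 2.5]
gripper_width: 63.8
gripper_force: 50.0
```

```bash
python3 -m crank '[{"dx":0,"dy":0,"dz":0,"yaw":0},{"dx":0,"dy":0,"dz":0,"yaw":0},{"dx":0,"dy":0,"dz":0,"yaw":0},{"dx":0,"dy":0,"dz":0,"yaw":0},{"dx":0,"dy":0,"dz":0.02,"yaw":0},{"dx":0,"dy":0,"dz":0.07,"yaw":0},{"dx":0,"dy":0,"dz":0.075,"yaw":0},{"dx":0,"dy":0,"dz":0.075,"yaw":0},{"dx":0,"dy":0.06,"dz":0,"yaw":1},{"dx":-0.01,"dy":0.06,"dz":0,"yaw":1}]' 1 40; python3 -m crank '[{"dx":-0.04,"dy":0.055,"dz":0,"yaw":1},{"dx":-0.05,"dy":0.05,"dz":0,"yaw":1},{"dx":-0.05,"dy":0.05,"dz":0,"yaw":0},{"dx":-0.05,"dy":0.05,"dz":0,"yaw":0},{"dx":-0.05,"dy":0.05,"dz":0,"yaw":0},{"dx":-0.05,"dy":0.014,"dz":0,"yaw":0},{"dx":-0.017,"dy":0,"dz":0,"yaw":0},{"dx":0,"dy":0,"dz":0,"yaw":0},{"dx":0,"dy":0,"dz":0,"yaw":0}]'; python3 - <<'E'
from h import *
grab('wrist','w12')
im,K,T=load('w12'); g=cv2.cvtColor(im,cv2.COLOR_BGR2HSV)
u,v=proj('w12',[443,255,12]); print(u,v)
print(telemetry.state()['ee_pos'],telemetry.state()['ee_rot'])
m=((g[...,2]>165)&(g[...,1]<40)).astype(np.uint8); m[260:]=0
cs,_=cv2.findContours(m,0,cv2.CHAIN_APPROX_NONE)
for k in cs:
    if cv2.contourArea(k)>2000:
        for dz in(0,5):
            w=np.array([ray2('w12',*p,12,dz)[:2] for p in k[:,0]],np.float32); print(cv2.boundingRect(k),cv2.minAreaRect(w))
E
```

```text
time_s: 25.7
ee_pos: [601.1, 36.0, 201.5]
ee_rot: [-180.0, -0.2, -3.9]
force: [0.1, 0.6, -0.5]
gripper_width: 91.6
gripper_force: 0.0
time_s: 26.82
ee_pos: [356.1, 250.2, 199.6]
ee_rot: [-180.0, -0.1, 6.0]
force: [-0.1, -0.7, 0.3]
gripper_width: 91.0
gripper_force: 0.0
325.3478491440052 113.95501069124094
[356.04466225 250.18168425 199.33590975] [-1.79998764e+02 -5.26952014e-02  5.95545985e+00]
(286, 56, 76, 115) ((442.12744140625, 256.1829833984375), (95.96578979492188, 64.80889892578125), 6.896888256072998)
(286, 56, 76, 115) ((442.2732849121094, 256.1663513183594), (97.24533081054688, 65.67301177978516), 6.896890640258789)
(544, 0, 96, 194) ((478.34014892578125, 6.1739654541015625), (52.363990783691406, 156.85299682617188), 76.45043182373047)
(544, 0, 96, 194) ((478.9688720703125, 2.8238143920898438), (53.062198638916016, 158.94444274902344), 76.45043182373047)
```

```bash
python3 -m crank '[{"dx":0.05,"dy":0.0035,"dz":0,"yaw":0.18},{"dx":0.0577,"dy":0.0039,"dz":0,"yaw":0},{"dx":0,"dy":0,"dz":-0.05,"yaw":0},{"dx":0,"dy":0,"dz":-0.07,"yaw":0},{"dx":0,"dy":0,"dz":-0.07,"yaw":0},{"dx":0,"dy":0,"dz":-0.05,"yaw":0},{"dx":0,"dy":0,"dz":0,"yaw":0},{"dx":0,"dy":0,"dz":0,"yaw":0}]'
```

```text
time_s: 27.88
ee_pos: [442.6, 256.8, 8.2]
ee_rot: [-180.0, -0.1, 6.9]
force: [-0.3, -0.2, 0.5]
gripper_width: 91.3
gripper_force: 0.0
```

```bash
python3 -m crank '[{"dx":-0.0005,"dy":-0.001,"dz":-0.014,"yaw":0},{"dx":0,"dy":0,"dz":-0.0125,"yaw":0},{"dx":0,"dy":0,"dz":0,"yaw":0},{"dx":0,"dy":0,"dz":0,"yaw":0}]'; python3 -m crank '[{"dx":0,"dy":0,"dz":0,"yaw":0},{"dx":0,"dy":0,"dz":0,"yaw":0},{"dx":0,"dy":0,"dz":0,"yaw":0},{"dx":0,"dy":0,"dz":0,"yaw":0},{"dx":0,"dy":0,"dz":0,"yaw":0}]' 0.5 45
```

```text
time_s: 28.38
ee_pos: [440.6, 255.7, -13.9]
ee_rot: [-180.0, -0.0, 7.0]
force: [0.0, 0.3, -1.0]
gripper_width: 91.3
gripper_force: 0.0
time_s: 29.0
ee_pos: [440.5, 255.7, -13.9]
ee_rot: [-180.0, -0.0, 6.9]
force: [0.8, 0.5, 1.7]
gripper_width: 63.2
gripper_force: 45.0
```

```bash
python3 -m crank '[{"dx":0,"dy":0,"dz":0.02,"yaw":0},{"dx":0,"dy":0,"dz":0.06,"yaw":0},{"dx":0,"dy":0,"dz":0.07,"yaw":0},{"dx":0,"dy":0,"dz":0.07,"yaw":0},{"dx":0.04,"dy":-0.02,"dz":0.04,"yaw":0},{"dx":0.055,"dy":-0.05,"dz":0,"yaw":-1},{"dx":0.055,"dy":-0.05,"dz":0,"yaw":-1},{"dx":0.05,"dy":-0.05,"dz":0,"yaw":-1},{"dx":0.009,"dy":-0.06,"dz":0,"yaw":-1},{"dx":0,"dy":-0.06,"dz":0,"yaw":-0.16}]'; python3 -m crank '[{"dx":0,"dy":-0.06,"dz":0,"yaw":0},{"dx":0,"dy":-0.045,"dz":0,"yaw":0},{"dx":0,"dy":0,"dz":0,"yaw":0},{"dx":0,"dy":0,"dz":0,"yaw":0},{"dx":0,"dy":0,"dz":0,"yaw":0}]'
```

```text
time_s: 30.25
ee_pos: [607.4, 21.8, 191.8]
ee_rot: [179.9, 0.2, -13.9]
force: [0.2, 0.1, -3.9]
gripper_width: 63.5
gripper_force: 45.0
time_s: 30.88
ee_pos: [607.4, -59.4, 193.4]
ee_rot: [-180.0, 0.1, -13.8]
force: [-0.3, 0.4, -4.1]
gripper_width: 63.9
gripper_force: 45.0
```

```bash
python3 -m crank '[{"dx":0,"dy":-0.0014,"dz":-0.03,"yaw":-0.02},{"dx":0,"dy":0,"dz":-0.06,"yaw":0},{"dx":0,"dy":0,"dz":-0.06,"yaw":0},{"dx":0,"dy":0,"dz":-0.04,"yaw":0},{"dx":0,"dy":0,"dz":-0.01,"yaw":0},{"dx":0,"dy":0,"dz":0,"yaw":0},{"dx":0,"dy":0,"dz":0,"yaw":0}]'
```

```text
time_s: 31.75
ee_pos: [609.2, -61.5, 35.8]
ee_rot: [-180.0, -0.2, -13.9]
force: [-0.2, 0.3, -4.1]
gripper_width: 63.5
gripper_force: 45.0
```

```bash
python3 -m crank '[{"dx":0,"dy":0,"dz":-0.01,"yaw":0},{"dx":0,"dy":0,"dz":-0.007,"yaw":0},{"dx":0,"dy":0,"dz":0,"yaw":0},{"dx":0,"dy":0,"dz":0,"yaw":0}]'
```

```text
time_s: 32.25
ee_pos: [607.5, -61.6, 20.2]
ee_rot: [180.0, 0.0, -14.0]
force: [0.7, -0.0, -4.2]
gripper_width: 63.8
gripper_force: 45.0
```

```bash
python3 -m crank '[{"dx":0.0004,"dy":0.0012,"dz":0,"yaw":0},{"dx":0,"dy":0,"dz":-0.001,"yaw":0},{"dx":0,"dy":0,"dz":0,"yaw":0},{"dx":0,"dy":0,"dz":0,"yaw":0}]'
```

```text
time_s: 32.75
ee_pos: [608.1, -60.4, 20.1]
ee_rot: [-180.0, -0.0, -14.0]
force: [-1.8, 0.5, 2.0]
gripper_width: 63.5
gripper_force: 45.0
```

```bash
python3 -m crank '[{"dx":0,"dy":0,"dz":0,"yaw":0},{"dx":0,"dy":0,"dz":0,"yaw":0},{"dx":0,"dy":0,"dz":0,"yaw":0},{"dx":0,"dy":0,"dz":0,"yaw":0},{"dx":0,"dy":0,"dz":0.02,"yaw":0},{"dx":0,"dy":0,"dz":0.07,"yaw":0},{"dx":0,"dy":0,"dz":0.075,"yaw":0},{"dx":0,"dy":0,"dz":0.075,"yaw":0},{"dx":0,"dy":0,"dz":0.02,"yaw":0}]' 1 40; python3 -m crank '[{"dx":-0.06,"dy":0.015,"dz":0,"yaw":0},{"dx":-0.06,"dy":0.015,"dz":0,"yaw":0},{"dx":-0.036,"dy":0.008,"dz":0,"yaw":0},{"dx":0,"dy":0,"dz":0,"yaw":0},{"dx":0,"dy":0,"dz":0,"yaw":0}]'; python3 - <<'E'
from h import *
grab('wrist','w13'); grab('scene','s13')
im,K,T=load('w13'); c=im[0:330,170:480]; s=cv2.imread('pics/s13.png')[190:320,220:400]
cv2.imwrite('pics/c13.png',np.hstack([cv2.resize(c,(470,500)),cv2.resize(s,(330,500*1))]))
E
```

```text
time_s: 33.88
ee_pos: [610.1, -60.8, 233.9]
ee_rot: [-179.9, -0.6, -14.0]
force: [-0.0, -0.6, 0.2]
gripper_width: 91.4
gripper_force: 0.0
time_s: 34.5
ee_pos: [484.0, -30.3, 227.7]
ee_rot: [-180.0, -0.1, -14.0]
force: [0.8, -0.4, 0.1]
gripper_width: 91.1
gripper_force: 0.0
```

View pics/c13.png

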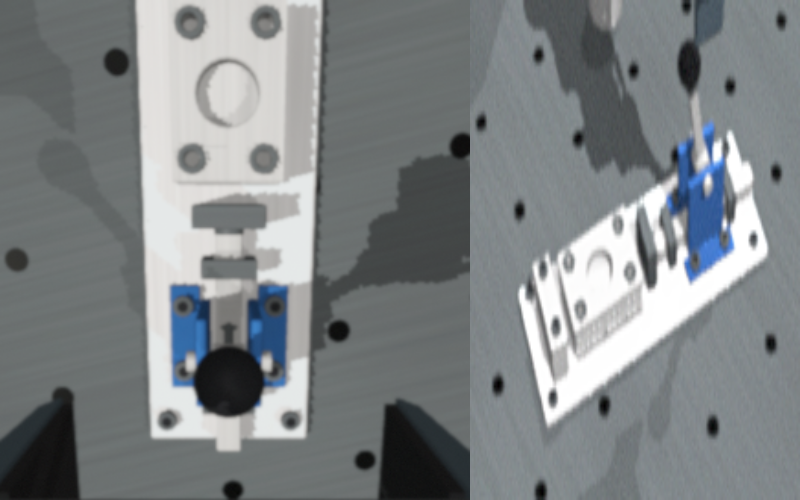

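The pile is square, the template's bushes are up, and the knob sits right under the TCP. Next I'll descend and pinch it.

```bash
python3 -m crank '[{"dx":0,"dy":0,"dz":-0.05,"yaw":0},{"dx":0,"dy":0,"dz":-0.046,"yaw":0},{"dx":0,"dy":0,"dz":-0.01,"yaw":0},{"dx":0,"dy":0,"dz":0,"yaw":0}]' 1 30; python3 -m crank '[{"dx":0,"dy":0,"dz":0,"yaw":0},{"dx":0,"dy":0,"dz":0,"yaw":0},{"dx":0,"dy":0,"dz":0,"yaw":0},{"dx":0,"dy":0,"dz":0,"yaw":0},{"dx":0,"dy":0,"dz":0,"yaw":0},{"dx":0,"dy":0,"dz":0,"yaw":0},{"dx":0,"dy":0,"dz":0,"yaw":0},{"dx":0,"dy":0,"dz":0,"yaw":0}]' 0.2 30
```

```text
time_s: 35.1
ee_pos: [484.0, -30.3, 142.8]
ee_rot: [180.0, 0.0, -14.0]
force: [0.3, 1.1, 0.0]
gripper_width: 91.4
gripper_force: 0.0
time_s: 36.1
ee_pos: [483.2, -30.1, 142.7]
ee_rot: [-180.0, 0.0, -14.0]
force: [-0.0, 0.7, 0.2]
gripper_width: 28.5
gripper_force: 30.0
```

```bash
python3 -m crank '[{"dx":-0.011,"dy":0.0027,"dz":0,"yaw":0},{"dx":-0.011,"dy":0.0027,"dz":0,"yaw":0},{"dx":-0.011,"dy":0.0027,"dz":0,"yaw":0}]'; python3 -m crank '[{"dx":-0.009,"dy":0.0022,"dz":0,"yaw":0},{"dx":0,"dy":0,"dz":0,"yaw":0}]'
```

```text
time_s: 36.48
ee_pos: [457.9, -23.7, 143.8]
ee_rot: [-180.0, -0.3, -14.0]
force: [6.9, -1.0, 1.1]
gripper_width: 28.2
gripper_force: 30.0
time_s: 36.72
ee_pos: [449.9, -21.8, 143.0]
ee_rot: [-180.0, -0.2, -14.0]
force: [5.0, -0.3, 0.8]
gripper_width: 28.6
gripper_force: 30.0
```

```bash
python3 -m crank '[{"dx":-0.0015,"dy":0.0004,"dz":0,"yaw":0},{"dx":0,"dy":0,"dz":0,"yaw":0}]';  python3 -m crank '[{"dx":0.012,"dy":-0.003,"dz":0,"yaw":0},{"dx":0.012,"dy":-0.003,"dz":0,"yaw":0},{"dx":0.012,"dy":-0.003,"dz":0,"yaw":0},{"dx":0.0075,"dy":-0.0017,"dz":0,"yaw":0},{"dx":0,"dy":0,"dz":0,"yaw":0}]'; python3 - <<'E'
from h import *
grab('wrist','w14'); im,K,T=load('w14'); g=cv2.cvtColor(im,cv2.COLOR_BGR2GRAY)
U=np.array([np.cos(np.radians(13.9)),-np.sin(np.radians(13.9))]); seat=np.array([618.6,-63.4])
print(telemetry.state()['ee_pos'])
vs=range(0,160)
p=[int(np.median(g[v,316:326])) for v in vs]; print(p[::3])
d=np.diff(p); print([(v,int(d[v]),((ray2('w14',321,v,49.5,5)[:2]-seat)@U).round(1)) for v in range(len(d)) if abs(d[v])>25])
E
```

```text
time_s: 36.98
ee_pos: [449.4, -21.6, 142.9]
ee_rot: [-180.0, -0.2, -14.0]
force: [5.5, -1.1, -1.1]
gripper_width: 28.7
gripper_force: 30.0
time_s: 37.6
ee_pos: [481.5, -29.7, 142.2]
ee_rot: [180.0, 0.3, -14.0]
force: [-1.4, 1.7, 3.5]
gripper_width: 28.4
gripper_force: 30.0
[481.56398462 -29.6795175  142.21680353]
[211, 180, 100, 163, 214, 215, 215, 215, 215, 215, 215, 215, 216, 215, 216, 215, 215, 215, 205, 201, 197, 157, 203, 212, 213, 212, 212, 212, 212, 212, 212, 212, 212, 211, 212, 211, 211, 206, 170, 216, 210, 148, 143, 97, 115, 113, 113, 113, 114, 112, 107, 126, 208, 213]
[(4, -31, np.float64(8.4)), (5, -26, np.float64(7.8)), (8, 42, np.float64(6.1)), (9, 34, np.float64(5.6)), (121, -27, np.float64(-62.0)), (153, 34, np.float64(-83.2)), (154, 33, np.float64(-83.8))]
```

```bash
python3 -m crank '[{"dx":-0.012,"dy":0.003,"dz":0,"yaw":0},{"dx":-0.012,"dy":0.003,"dz":0,"yaw":0},{"dx":-0.012,"dy":0.003,"dz":0,"yaw":0},{"dx":-0.0075,"dy":0.0018,"dz":0,"yaw":0},{"dx":0,"dy":0,"dz":0,"yaw":0}]';  python3 -m crank '[{"dx":0.012,"dy":-0.003,"dz":0,"yaw":0},{"dx":0.012,"dy":-0.003,"dz":0,"yaw":0},{"dx":0.012,"dy":-0.003,"dz":0,"yaw":0},{"dx":0.0085,"dy":-0.002,"dz":0,"yaw":0},{"dx":0,"dy":0,"dz":0,"yaw":0}]'; cat > j.py <<'E'
from h import *
import sys
n=sys.argv[1]; grab('wrist',n); im,K,T=load(n); g=cv2.cvtColor(im,cv2.COLOR_BGR2GRAY)
U=np.array([np.cos(np.radians(13.9)),-np.sin(np.radians(13.9))]); seat=np.array([618.6,-63.4])
p=[int(np.median(g[v,316:326])) for v in range(160)]
print([(v,p[v],float(((ray2(n,321,v,49.5,5)[:2]-seat)@U).round(1))) for v in range(0,160,2) if p[v]<175])
E
python3 j.py w15
```

```text
time_s: 38.28
ee_pos: [449.9, -21.7, 142.9]
ee_rot: [-180.0, -0.3, -13.9]
force: [5.4, -0.2, -2.0]
gripper_width: 28.1
gripper_force: 30.0
time_s: 38.9
ee_pos: [480.2, -29.4, 142.1]
ee_rot: [180.0, 0.6, -14.0]
force: [-6.0, 2.7, 7.3]
gripper_width: 28.7
gripper_force: 30.0
[(0, 157, 8.5), (2, 103, 7.4), (4, 112, 6.3), (60, 152, -26.0), (110, 154, -56.8), (112, 103, -58.1), (114, 100, -59.4), (116, 112, -60.7), (118, 115, -62.0), (120, 113, -63.3), (122, 112, -64.5), (124, 113, -65.8), (126, 113, -67.1), (128, 113, -68.4), (130, 113, -69.7), (132, 114, -71.1), (134, 103, -72.4), (136, 104, -73.7), (138, 113, -75.0), (140, 152, -76.3)]
```

```bash
python3 -m crank '[{"dx":-0.012,"dy":0.003,"dz":0,"yaw":0},{"dx":-0.012,"dy":0.003,"dz":0,"yaw":0},{"dx":-0.012,"dy":0.003,"dz":0,"yaw":0},{"dx":0,"dy":0,"dz":0,"yaw":0}]';  python3 -m crank '[{"dx":-0.005,"dy":0.0012,"dz":0,"yaw":0},{"dx":-0.002,"dy":0.0005,"dz":0,"yaw":0},{"dx":0,"dy":0,"dz":0,"yaw":0}]'
```

```text
time_s: 39.45
ee_pos: [458.2, -23.8, 143.6]
ee_rot: [-180.0, -0.5, -13.9]
force: [8.1, -1.4, 0.1]
gripper_width: 28.0
gripper_force: 30.0
time_s: 39.83
ee_pos: [453.5, -22.7, 143.4]
ee_rot: [-180.0, -0.6, -13.9]
force: [10.0, -2.2, -2.7]
gripper_width: 28.1
gripper_force: 30.0
```

```bash
python3 -m crank '[{"dx":-0.003,"dy":0.0007,"dz":0,"yaw":0},{"dx":-0.002,"dy":0.0005,"dz":0,"yaw":0},{"dx":0,"dy":0,"dz":0,"yaw":0}]'; python3 j.py w16
```

```text
time_s: 40.2
ee_pos: [449.4, -21.6, 143.0]
ee_rot: [-180.0, -0.5, -13.9]
force: [9.6, -1.2, -4.8]
gripper_width: 28.2
gripper_force: 30.0
[(54, 107, -51.9), (56, 111, -53.1), (58, 113, -54.3), (60, 110, -55.5), (62, 110, -56.7), (64, 110, -57.9), (66, 111, -59.1), (68, 112, -60.4), (70, 112, -61.6), (72, 112, -62.8), (74, 107, -64.0), (76, 79, -65.3), (78, 73, -66.5), (80, 106, -67.8), (82, 110, -69.0), (84, 102, -70.2), (86, 142, -71.5), (132, 158, -101.0), (134, 104, -102.3), (136, 110, -103.7), (138, 111, -105.0), (140, 110, -106.3), (142, 110, -107.7), (144, 111, -109.0), (146, 111, -110.4), (148, 110, -111.7), (150, 130, -113.0), (152, 173, -114.4), (154, 173, -115.8)]
```

```bash
python3 -m crank '[{"dx":0.012,"dy":-0.003,"dz":0,"yaw":0},{"dx":0.012,"dy":-0.003,"dz":0,"yaw":0},{"dx":0.012,"dy":-0.003,"dz":0,"yaw":0},{"dx":0.005,"dy":-0.0012,"dz":0,"yaw":0},{"dx":0,"dy":0,"dz":0,"yaw":0}]'; python3 j.py w17; python3 -m crank '[{"dx":-0.01,"dy":0.0025,"dz":0,"yaw":0},{"dx":-0.004,"dy":0.001,"dz":0,"yaw":0},{"dx":0,"dy":0,"dz":0,"yaw":0}]'; python3 -m crank '[{"dx":-0.004,"dy":0.001,"dz":0,"yaw":0},{"dx":0,"dy":0,"dz":0,"yaw":0}]'
```

```text
time_s: 40.88
ee_pos: [478.0, -28.8, 142.2]
ee_rot: [180.0, 0.1, -14.0]
force: [0.9, 1.7, 0.4]
gripper_width: 28.8
gripper_force: 30.0
[(100, 107, -52.0), (102, 107, -53.2), (104, 115, -54.5), (106, 113, -55.7), (108, 112, -57.0), (110, 112, -58.3), (112, 113, -59.6), (114, 113, -60.9), (116, 113, -62.1), (118, 114, -63.4), (120, 108, -64.7), (122, 96, -66.0), (124, 110, -67.3), (126, 115, -68.6), (128, 169, -69.9)]
time_s: 41.3
ee_pos: [469.6, -26.7, 143.3]
ee_rot: [-180.0, -0.4, -13.9]
force: [8.6, 0.3, -3.0]
gripper_width: 28.2
gripper_force: 30.0
time_s: 41.55
ee_pos: [467.0, -26.1, 143.5]
ee_rot: [-180.0, -0.5, -13.9]
force: [8.9, -1.4, -2.6]
gripper_width: 28.3
gripper_force: 30.0
```

```bash
for i in 1 2 3; do :; done; python3 -m crank '[{"dx":-0.004,"dy":0.001,"dz":0,"yaw":0},{"dx":0,"dy":0,"dz":0,"yaw":0}]'; python3 -m crank '[{"dx":-0.004,"dy":0.001,"dz":0,"yaw":0},{"dx":0,"dy":0,"dz":0,"yaw":0}]'
```

```text
time_s: 41.8
ee_pos: [464.1, -25.3, 143.7]
ee_rot: [-180.0, -0.5, -13.9]
force: [9.2, -1.1, -3.4]
gripper_width: 28.5
gripper_force: 30.0
time_s: 42.05
ee_pos: [461.2, -24.6, 143.7]
ee_rot: [-180.0, -0.6, -13.9]
force: [10.0, -0.3, -3.0]
gripper_width: 27.8
gripper_force: 30.0
```

```bash
python3 -m crank '[{"dx":-0.003,"dy":0.0007,"dz":0,"yaw":0},{"dx":0,"dy":0,"dz":0,"yaw":0}]'; python3 -m crank '[{"dx":-0.003,"dy":0.0007,"dz":0,"yaw":0},{"dx":0,"dy":0,"dz":0,"yaw":0}]'
```

```text
time_s: 42.3
ee_pos: [458.9, -24.0, 143.7]
ee_rot: [-180.0, -0.6, -13.9]
force: [8.9, -1.7, -3.0]
gripper_width: 28.2
gripper_force: 30.0
time_s: 42.55
ee_pos: [457.2, -23.6, 143.7]
ee_rot: [-180.0, -0.7, -13.9]
force: [11.2, -1.6, -4.4]
gripper_width: 28.2
gripper_force: 30.0
```

```bash
python3 -m crank '[{"dx":-0.003,"dy":0.0007,"dz":0,"yaw":0},{"dx":0,"dy":0,"dz":0,"yaw":0}]'; python3 -m crank '[{"dx":-0.003,"dy":0.0007,"dz":0,"yaw":0},{"dx":0,"dy":0,"dz":0,"yaw":0}]'; python3 j.py w18
```

```text
time_s: 42.8
ee_pos: [454.9, -23.1, 143.6]
ee_rot: [-180.0, -0.7, -13.9]
force: [12.7, -1.1, -5.0]
gripper_width: 28.3
gripper_force: 30.0
time_s: 43.05
ee_pos: [452.9, -22.6, 143.5]
ee_rot: [-180.0, -0.7, -13.9]
force: [13.4, -1.1, -7.8]
gripper_width: 28.2
gripper_force: 30.0
[(50, 168, -45.3), (52, 114, -46.5), (54, 113, -47.7), (56, 112, -48.9), (58, 110, -50.1), (60, 109, -51.3), (62, 110, -52.5), (64, 111, -53.7), (66, 112, -55.0), (68, 112, -56.2), (70, 112, -57.4), (72, 98, -58.6), (74, 64, -59.9), (76, 92, -61.1), (78, 107, -62.4), (80, 107, -63.6), (82, 95, -64.8), (138, 150, -101.0), (140, 103, -102.3), (142, 110, -103.6), (144, 111, -105.0), (146, 110, -106.3), (148, 110, -107.7), (150, 111, -109.0), (152, 111, -110.4), (154, 109, -111.7), (156, 124, -113.1), (158, 167, -114.5)]
```

```bash
python3 -m crank '[{"dx":-0.003,"dy":0.0007,"dz":0,"yaw":0},{"dx":0,"dy":0,"dz":0,"yaw":0}]'; python3 -m crank '[{"dx":-0.003,"dy":0.0007,"dz":0,"yaw":0},{"dx":0,"dy":0,"dz":0,"yaw":0}]'; python3 j.py w19 | cut -c1-60
```

```text
time_s: 43.35
ee_pos: [451.3, -22.1, 143.4]
ee_rot: [-180.0, -0.8, -13.9]
force: [15.7, -2.5, -9.1]
gripper_width: 28.3
gripper_force: 30.0
time_s: 43.6
ee_pos: [449.7, -21.7, 143.4]
ee_rot: [-180.0, -0.9, -13.9]
force: [16.6, -1.8, -11.2]
gripper_width: 28.5
gripper_force: 30.0
[(46, 122, -45.9), (48, 112, -47.1), (50, 112, -48.3), (52,
```

```bash
python3 -m crank '[{"dx":0.012,"dy":-0.003,"dz":0,"yaw":0},{"dx":0.012,"dy":-0.003,"dz":0,"yaw":0},{"dx":0.012,"dy":-0.003,"dz":0,"yaw":0},{"dx":0.004,"dy":-0.001,"dz":0,"yaw":0},{"dx":0,"dy":0,"dz":0,"yaw":0}]'; python3 -m crank '[{"dx":0,"dy":0,"dz":0,"yaw":0},{"dx":0,"dy":0,"dz":0,"yaw":0},{"dx":0,"dy":0,"dz":0,"yaw":0},{"dx":0,"dy":0,"dz":0,"yaw":0}]' 0.7 30; python3 -m crank '[{"dx":0,"dy":0,"dz":0.05,"yaw":0},{"dx":0,"dy":0,"dz":0.056,"yaw":0},{"dx":0.0,"dy":0,"dz":0,"yaw":0},{"dx":0,"dy":0,"dz":0,"yaw":0}]'; python3 j.py w20; python3 - <<'E'
from h import *
im,K,T=load('w20'); g=cv2.cvtColor(im,cv2.COLOR_BGR2GRAY)
m=(g<30).astype(np.uint8); m[:, :270]=0; m[:,380:]=0; m[320:]=0
cs,_=cv2.findContours(m,0,2); k=max(cs,key=cv2.contourArea); c,r=cv2.minEnclosingCircle(k); print('knob',c,r)
U=np.array([np.cos(np.radians(13.9)),-np.sin(np.radians(13.9))]); seat=np.array([618.6,-63.4])
print(((ray2('w20',*c,173.4,5)[:2]-seat)@U))
im,K,T=load('w13'); g=cv2.cvtColor(im,cv2.COLOR_BGR2GRAY); m=(g<30).astype(np.uint8); m[:, :270]=0; m[:,380:]=0; m[320:]=0
cs,_=cv2.findContours(m,0,2); k=max(cs,key=cv2.contourArea); c,r=cv2.minEnclosingCircle(k); print('knob0',c,r,((ray2('w13',*c,173.4,5)[:2]-seat)@U))
p=[int(np.median(g[v,316:326])) for v in range(0,330)]; print([(v,p[v],float(((ray2('w13',321,v,49.5,5)[:2]-seat)@U).round(1))) for v in range(110,165,2)])
E
```

```text
time_s: 44.28
ee_pos: [475.0, -28.1, 142.5]
ee_rot: [-180.0, 0.0, -14.0]
force: [2.9, 3.6, 0.7]
gripper_width: 28.6
gripper_force: 30.0
time_s: 44.78
ee_pos: [474.8, -28.6, 142.6]
ee_rot: [180.0, 0.0, -14.0]
force: [0.8, -1.1, -0.6]
gripper_width: 63.2
gripper_force: 0.0
time_s: 45.28
ee_pos: [474.6, -28.4, 227.0]
ee_rot: [180.0, 0.1, -14.0]
force: [-0.5, 0.7, -0.2]
gripper_width: 64.0
gripper_force: 0.0
[(12, 127, 17.9), (14, 139, 16.5), (96, 121, -47.0), (98, 116, -48.7), (100, 114, -50.3), (102, 113, -51.9), (104, 114, -53.6), (106, 114, -55.2), (108, 114, -56.9), (110, 109, -58.5), (112, 95, -60.2), (114, 108, -61.9), (116, 132, -63.5)]
knob (320.5, 236.4268341064453) 22.843002319335938
-138.80289614139954
knob0 (320.73077392578125, 251.1923065185547) 22.342575073242188 -139.07994254321778
[(110, 214, -48.6), (112, 214, -50.2), (114, 214, -51.9), (116, 214, -53.6), (118, 210, -55.3), (120, 188, -56.9), (122, 207, -58.6), (124, 223, -60.3), (126, 221, -62.0), (128, 193, -63.7), (130, 151, -65.4), (132, 146, -67.1), (134, 115, -68.8), (136, 109, -70.5), (138, 117, -72.3), (140, 115, -74.0), (142, 114, -75.7), (144, 115, -77.4), (146, 115, -79.2), (148, 115, -80.9), (150, 110, -82.7), (152, 111, -84.4), (154, 152, -86.2), (156, 209, -87.9), (158, 214, -89.7), (160, 214, -91.5), (162, 215, -93.2), (164, 211, -95.0)]
```

The jaw measures about -46.5 mm (closed is -47.5) and the knob is back at rest. One more confirming pull with a fresh, firmer grip.

```bash
python3 -m crank '[{"dx":0.0103,"dy":-0.0026,"dz":0,"yaw":0},{"dx":0,"dy":0,"dz":-0.05,"yaw":0},{"dx":0,"dy":0,"dz":-0.05,"yaw":0},{"dx":0,"dy":0,"dz":-0.01,"yaw":0},{"dx":0,"dy":0,"dz":0,"yaw":0}]'; python3 -m crank '[{"dx":0,"dy":0,"dz":0,"yaw":0},{"dx":0,"dy":0,"dz":0,"yaw":0},{"dx":0,"dy":0,"dz":0,"yaw":0},{"dx":0,"dy":0,"dz":0,"yaw":0},{"dx":0,"dy":0,"dz":0,"yaw":0}]' 0.2 50; python3 -m crank '[{"dx":-0.008,"dy":0.002,"dz":0,"yaw":0},{"dx":0,"dy":0,"dz":0,"yaw":0}]';python3 -m crank '[{"dx":-0.006,"dy":0.0015,"dz":0,"yaw":0},{"dx":0,"dy":0,"dz":0,"yaw":0}]'
```

```text
time_s: 45.95
ee_pos: [483.9, -30.6, 139.5]
ee_rot: [180.0, 0.0, -14.0]
force: [-0.8, 0.0, 0.4]
gripper_width: 63.8
gripper_force: 0.0
time_s: 46.58
ee_pos: [483.7, -30.2, 140.0]
ee_rot: [-180.0, -0.0, -14.0]
force: [-0.2, 1.7, 3.0]
gripper_width: 28.0
gripper_force: 50.0
time_s: 46.82
ee_pos: [478.8, -29.0, 140.8]
ee_rot: [-180.0, -0.3, -14.0]
force: [4.7, 1.3, 5.4]
gripper_width: 27.9
gripper_force: 50.0
time_s: 47.08
ee_pos: [474.8, -28.0, 141.2]
ee_rot: [-180.0, -0.4, -14.0]
force: [5.4, 0.3, 7.6]
gripper_width: 27.8
gripper_force: 50.0
```

```bash
python3 -m crank '[{"dx":-0.008,"dy":0.002,"dz":0.001,"yaw":0},{"dx":0,"dy":0,"dz":0,"yaw":0}]';python3 -m crank '[{"dx":-0.006,"dy":0.0015,"dz":0,"yaw":0},{"dx":0,"dy":0,"dz":0,"yaw":0}]';python3 -m crank '[{"dx":-0.004,"dy":0.001,"dz":0,"yaw":0},{"dx":0,"dy":0,"dz":0,"yaw":0}]'
```

```text
time_s: 47.32
ee_pos: [467.6, -26.2, 141.5]
ee_rot: [-180.0, -0.3, -14.0]
force: [4.8, 0.3, 4.9]
gripper_width: 27.7
gripper_force: 50.0
time_s: 47.58
ee_pos: [462.9, -25.0, 141.4]
ee_rot: [-180.0, -0.3, -14.0]
force: [4.8, 0.9, 5.1]
gripper_width: 28.0
gripper_force: 50.0
time_s: 47.82
ee_pos: [460.9, -24.5, 141.3]
ee_rot: [-180.0, -0.4, -13.9]
force: [7.4, -1.3, 2.7]
gripper_width: 27.6
gripper_force: 50.0
```

```bash
python3 -m crank '[{"dx":-0.003,"dy":0.0007,"dz":0,"yaw":0},{"dx":0,"dy":0,"dz":0,"yaw":0}]';python3 -m crank '[{"dx":-0.003,"dy":0.0007,"dz":0,"yaw":0},{"dx":0,"dy":0,"dz":0,"yaw":0}]';python3 -m crank '[{"dx":-0.002,"dy":0.0005,"dz":0,"yaw":0},{"dx":0,"dy":0,"dz":0,"yaw":0}]'
```

```text
time_s: 48.08
ee_pos: [459.6, -24.2, 141.3]
ee_rot: [-180.0, -0.5, -13.9]
force: [8.9, -0.6, -0.1]
gripper_width: 27.6
gripper_force: 50.0
time_s: 48.32
ee_pos: [458.3, -23.8, 141.3]
ee_rot: [-180.0, -0.7, -13.9]
force: [12.1, -2.0, -1.9]
gripper_width: 27.4
gripper_force: 50.0
time_s: 48.58
ee_pos: [457.3, -23.6, 141.2]
ee_rot: [-179.9, -0.8, -14.0]
force: [13.6, -1.3, -4.5]
gripper_width: 28.0
gripper_force: 50.0
```

```bash
python3 -m crank '[{"dx":-0.003,"dy":0.0007,"dz":0,"yaw":0},{"dx":0,"dy":0,"dz":0,"yaw":0}]';python3 -m crank '[{"dx":-0.002,"dy":0.0005,"dz":0,"yaw":0},{"dx":0,"dy":0,"dz":0,"yaw":0}]'
```

```text
time_s: 48.82
ee_pos: [455.8, -23.2, 141.2]
ee_rot: [-179.9, -0.9, -13.9]
force: [17.2, -3.3, -6.3]
gripper_width: 28.1
gripper_force: 50.0
time_s: 49.08
ee_pos: [455.0, -23.0, 141.1]
ee_rot: [-179.9, -0.9, -13.9]
force: [18.0, -3.5, -8.8]
gripper_width: 27.8
gripper_force: 50.0
```

Stalled at 18 N, so the pile is clamped. Next I'll return the lever to rest, release, rise and check.

```bash
python3 -m crank '[{"dx":0.012,"dy":-0.003,"dz":0,"yaw":0},{"dx":0.012,"dy":-0.003,"dz":0,"yaw":0},{"dx":0.012,"dy":-0.003,"dz":0,"yaw":0},{"dx":0.007,"dy":-0.0017,"dz":0,"yaw":0},{"dx":0,"dy":0,"dz":0,"yaw":0}]'; python3 -m crank '[{"dx":0,"dy":0,"dz":0,"yaw":0},{"dx":0,"dy":0,"dz":0,"yaw":0},{"dx":0,"dy":0,"dz":0,"yaw":0},{"dx":0,"dy":0,"dz":0,"yaw":0},{"dx":0,"dy":0,"dz":0,"yaw":0}]' 0.8 30; python3 -m crank '[{"dx":0,"dy":0,"dz":0.05,"yaw":0},{"dx":0,"dy":0,"dz":0.06,"yaw":0},{"dx":0.0,"dy":0,"dz":0,"yaw":0},{"dx":0,"dy":0,"dz":0,"yaw":0}]'; python3 j.py w21; python3 - <<'E'
from h import *
im,K,T=load('w21'); g=cv2.cvtColor(im,cv2.COLOR_BGR2GRAY)
m=(g<30).astype(np.uint8); m[:, :270]=0; m[:,380:]=0; m[320:]=0
cs,_=cv2.findContours(m,0,2); k=max(cs,key=cv2.contourArea); c,r=cv2.minEnclosingCircle(k)
U=np.array([np.cos(np.radians(13.9)),-np.sin(np.radians(13.9))]); seat=np.array([618.6,-63.4])
print('knob',c,r,((ray2('w21',*c,173.4,5)[:2]-seat)@U))
cv2.imwrite('pics/c21.png',cv2.resize(im[0:260,200:440],None,fx=2.2,fy=2.2))
E
```

```text
time_s: 49.7
ee_pos: [481.5, -29.7, 140.0]
ee_rot: [-180.0, 0.1, -14.0]
force: [1.1, 3.5, 3.0]
gripper_width: 27.7
gripper_force: 50.0
time_s: 50.32
ee_pos: [481.7, -30.3, 140.3]
ee_rot: [180.0, 0.0, -14.0]
force: [-0.1, -0.3, 0.2]
gripper_width: 72.3
gripper_force: 0.0
time_s: 50.82
ee_pos: [481.3, -30.2, 227.8]
ee_rot: [180.0, 0.1, -14.0]
force: [-0.2, -0.3, 0.1]
gripper_width: 73.1
gripper_force: 0.0
[(22, 120, 17.6), (24, 165, 16.1), (104, 129, -46.6), (106, 116, -48.3), (108, 114, -49.9), (110, 113, -51.6), (112, 113, -53.3), (114, 114, -54.9), (116, 114, -56.6), (118, 112, -58.3), (120, 96, -60.0), (122, 108, -61.6), (124, 142, -63.3)]
knob (320.00494384765625, 246.3712921142578) 22.508607864379883 -138.6585489458396
```

```bash
python3 -c "
from workcell import ticket
print(ticket.job_done())"
```

```text
the job is handed in; nothing more can be done
None
```

The job is handed in: both blanks and the template are stacked on the fixture, and the jaw is closed on them. The last pull stalled at about 18 N and the lever is back at rest; jaw and lever were checked by camera, but the blanks' final position under the template was not.

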